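Load the slide-in rack of the cold sleeve, clamp it and run it home

TASK

Swing the rack's clamp back past its dead centre so that it stays open, lift the wooden spacer out of the rack and lay it flat in the shallow blue crate, and stand every steel tin that is out (two to four of them) upright on the rack's tray in its place. Then swing the clamp over until it rests down on the tins, and ease the stuck rack carriage along its rail by its push plate: it breaks free all at once, and must then go on without slamming until it stands fully home against the end stop hidden in the white sleeve. Keep the clamp shut on the tins whenever the carriage is away from its start, and leave the jar, plate and tongs alone.

Things in the scene. Friction and masses are not known exactly. Their poses are not given: they have to be found in the camera images.
- rail: Fixed base of the slide-in rack: an aluminium strip 110 mm wide with two dark rails 68 mm apart, top of the rails 24 mm above the bench. Origin on the bench under the centre of the carriage when it stands at its start. Its y axis is the rail: the carriage travels along +y, into a white sleeve (220 mm wide, 164 mm high, open at the mouth) that begins 160 mm from the origin along +y and ends in a closed wall. x points away from the robot, across the rail.
- carriage (a joint): How far the carriage has moved along the rail, m: 0 at its start, growing along +y of the rail. The carriage (0.9 kg) is stuck at 0: about 11 to 16 N of push frees it within the first 12 mm, where it lets go all at once; after that it slides with about 2 N of friction and stays where it is left. Fully home against the hidden end stop it reads somewhere between 0.185 and 0.215, different each time.
- buffer (a joint): Travel of the end stop's soft buffer, m: 0 when the carriage does not touch it, about 0.008 when the carriage has pushed it in as far as the hard stop behind it and is home. The buffer's spring (about 0.5 N) is too weak to push the carriage back. It is hidden inside the sleeve.
- tray (a point): Centre of the tray's floor on the carriage (moves with it), 40 mm above the bench; axes as the rail's. The flat aluminium floor is 76 mm (x) by 242 mm (y) inside a lip 6 mm high and 4 mm thick. Four tins fit in one row along y, e.g. at y = -90, -30, 30 and 90 mm.
- push_plate (a point): Middle of the outer (-y) face of the upright steel push plate at the carriage's -y end: plate 60 mm wide (x), 8 mm thick, from 36 to 111 mm above the bench; this point is 85 mm above the bench. Push it along +y of the rail.
- clamp (a joint): Angle of the weighted toggle clamp on the carriage, rad: 0 is down on a 40 mm high part in the tray (with nothing under it, it drops to -0.16), 1.95 is fully open, leaning back past upright. It is a weighted arm (0.36 kg) that goes over centre when upright: let go below about 1.5 it falls shut, above about 1.65 it falls open and stays there. Lifting it off the parts takes 2 to 3 N at the knob.
- clamp_hinge (a point): Hinge axis of the clamp, on the +x side of the carriage: 68 mm from the tray's centre along +x and 86 mm above the bench; the axis is along y of the rail.
- clamp_ball (a point): Centre of the round black knob, 24 mm across, at the free end of the clamp's arm, 125 mm from the hinge. Shut, it stands 57 mm from the tray's centre towards the robot (-x), 86 mm above the bench; it swings up and over in the x-z plane through the hinge. The arm is 9 mm wide; a round cross bar 12 mm thick and 232 mm long along y, 68 mm from the hinge, presses on the parts in the tray.
- spacer: Loose beech block, 40 (x) by 90 (y) by 40 mm high, 90 g; at the start it lies in the tray under the clamp's bar. Origin at the centre of its underside.
- crate: Shallow light-blue open crate, fixed, 200 (x) by 140 (y) by 45 mm high, walls 4 mm, floor about 4 mm thick. Origin under its centre, on the bench.
- trivet: Square cork mat, 190 by 190 by 4 mm, fixed, on which the tins stand at the start. Origin under its centre.
- tin1: Round steel spice tin with a lid, 50 mm across, 40 mm high, 130 g; all tins are alike. Origin at the centre of its underside, z up when upright. None when this tin is not out.
- tin2: Round steel spice tin with a lid, 50 mm across, 40 mm high, 130 g; all tins are alike. Origin at the centre of its underside, z up when upright. None when this tin is not out.
- tin3: Round steel spice tin with a lid, 50 mm across, 40 mm high, 130 g; all tins are alike. Origin at the centre of its underside, z up when upright. None when this tin is not out.
- tin4: Round steel spice tin with a lid, 50 mm across, 40 mm high, 130 g; all tins are alike. Origin at the centre of its underside, z up when upright. None when this tin is not out.
- jar: Bystander: glass jar with a wire clamp lid, 76 mm across, 105 mm high. Origin at the centre of its underside.
- plate: Bystander: white ceramic plate, 160 mm across, 18 mm high. Origin at the centre of its underside.
- tongs: Bystander: steel tongs lying flat, 220 mm long along their x, up to 52 mm wide, 8 mm high. Origin at the middle, underneath.
Things that resemble listed ones, but are neither listed nor needed, are in the scene too. Of the things that look like the spacer, the largest one is meant.

How it is judged:
On the way, in this order (a step that is already met when the one before it is completed fails the run):
1. the clamp has been swung back and stays open (value of joint clamp above 1.5 rad and value of joint carriage below 0.03 m), for 0.2 s.
2. the spacer lies in the crate and every tin that is out stands on the tray, with the clamp still open (x of spacer in the frame of crate between -0.09 and 0.09 m and y of spacer in the frame of crate between -0.06 and 0.06 m and z of spacer in the frame of crate between 0 and 0.015 m and angle between spacer's own z axis and vertical below 0.2 rad and x of tin1 in the frame of tray between -0.02 and 0.02 m and y of tin1 in the frame of tray between -0.115 and 0.115 m and z of tin1 in the frame of tray between -0.004 and 0.006 m and angle between each of tin1, tin2, tin3, tin4's own z axis and vertical below 0.15 rad and x of tin2 in the frame of tray between -0.02 and 0.02 m and y of tin2 in the frame of tray between -0.115 and 0.115 m and z of tin2 in the frame of tray between -0.004 and 0.006 m and x of tin3 in the frame of tray between -0.02 and 0.02 m and y of tin3 in the frame of tray between -0.115 and 0.115 m and z of tin3 in the frame of tray between -0.004 and 0.006 m and x of tin4 in the frame of tray between -0.02 and 0.02 m and y of tin4 in the frame of tray between -0.115 and 0.115 m and z of tin4 in the frame of tray between -0.004 and 0.006 m and value of joint clamp above 1.2 rad), for 0.2 s.
3. the clamp is shut on the tins, the carriage still at its start (value of joint clamp between -0.06 and 0.08 rad and x of tin1 in the frame of tray between -0.02 and 0.02 m and y of tin1 in the frame of tray between -0.115 and 0.115 m and z of tin1 in the frame of tray between -0.004 and 0.006 m and angle between each of tin1, tin2, tin3, tin4's own z axis and vertical below 0.15 rad and x of tin2 in the frame of tray between -0.02 and 0.02 m and y of tin2 in the frame of tray between -0.115 and 0.115 m and z of tin2 in the frame of tray between -0.004 and 0.006 m and x of tin3 in the frame of tray between -0.02 and 0.02 m and y of tin3 in the frame of tray between -0.115 and 0.115 m and z of tin3 in the frame of tray between -0.004 and 0.006 m and x of tin4 in the frame of tray between -0.02 and 0.02 m and y of tin4 in the frame of tray between -0.115 and 0.115 m and z of tin4 in the frame of tray between -0.004 and 0.006 m and value of joint carriage below 0.03 m), for 0.3 s.
4. the carriage is home against the end stop (value of joint buffer above 0.0045 m and value of joint carriage above 0.17 m and value of joint clamp between -0.06 and 0.08 rad), for 0.2 s.
At the end, for the whole second after the job is handed in: Buffer pushed in over 4.5 of 8 mm by the carriage, clamp shut (-0.06 to 0.08 rad), every tin out upright (0.15 rad) on the tray within 20 mm of its centre line and 115 mm of its middle, spacer flat (0.2 rad) on the crate floor, carriage still (all of step 4 and x of tin1 in the frame of tray between -0.02 and 0.02 m and y of tin1 in the frame of tray between -0.115 and 0.115 m and z of tin1 in the frame of tray between -0.004 and 0.006 m and angle between each of tin1, tin2, tin3, tin4's own z axis and vertical below 0.15 rad and x of tin2 in the frame of tray between -0.02 and 0.02 m and y of tin2 in the frame of tray between -0.115 and 0.115 m and z of tin2 in the frame of tray between -0.004 and 0.006 m and x of tin3 in the frame of tray between -0.02 and 0.02 m and y of tin3 in the frame of tray between -0.115 and 0.115 m and z of tin3 in the frame of tray between -0.004 and 0.006 m and x of tin4 in the frame of tray between -0.02 and 0.02 m and y of tin4 in the frame of tray between -0.115 and 0.115 m and z of tin4 in the frame of tray between -0.004 and 0.006 m and x of spacer in the frame of crate between -0.09 and 0.09 m and y of spacer in the frame of crate between -0.06 and 0.06 m and z of spacer in the frame of crate between 0 and 0.015 m and angle between spacer's own z axis and vertical below 0.2 rad and velocity of joint carriage below 0.01 m/s); the robot touches nothing.
It fails at once if the carriage leaves its start (30 mm) with the clamp not shut (value of joint carriage above 0.03 m and value of joint clamp above 0.3 rad).
It fails at once if the carriage is slammed along the rail (over 0.6 m/s) (velocity of joint carriage above 0.6 m/s).
It fails at once if the jar, plate or tongs are shifted more than 30 mm (distance of any of jar, plate, tongs from where it was at the start of the episode above 0.03 m).
Of tin1, tin2, tin3, tin4 only 2 to 4 are there at a start; the rules pass over those that are not, and their reading is None.
At some moment in a run one of tin1, tin2, tin3, tin4 may be knocked a few centimetres aside while the robot is not near it.
It also fails if it takes over 210 s, if anything falls off the work surface, if the arm or the gripper's body presses on something with over 40 N, if the wrist force passes 120 N, or if a joint passes its speed limit or range.

ROBOT

A 6-joint arm with a two-finger parallel gripper is mounted at the origin on the work surface. World frame = base frame: x ahead of the robot, y to its left, z up, the work surface at z = 0. Lengths are in m, angles in rad, forces in N, time in s.
With the tool pointing down it reaches from about 0.375 to 0.975 m from the base axis. Payload 3.8 kg.
Tool frame: the origin (TCP) lies midway between the tips of the shut fingers; the grasp point (between the pads) lies 19 mm behind it; z points along the fingers, y is the line along which they close (so a half turn about z gives the same grasp; the last joint's range is limited). The gripper opens to 85 mm and grips with 20 to 120 N. Pads are 22 mm wide; open, the fingers measure 114 mm over their backs; the gripper's body (76 mm by 85 mm) begins 54 mm behind the grasp point. The pads swing forward as they close: fully open they stand 13 mm farther back than shut.
Start: joints at [-1.306, 0.264, 1.604, -0, 1.274, -0.037], TCP at [0.201, -0.644, 0.231] pointing down, gripper open.
Joint ranges: [-2.63, 2.63], [-0.94, 2.18], [0.31, 2.57], [-1.31, 4.45], [0, 2.66], [-2.55, 2.55]. Speed limits (rad/s): [2.57, 2.57, 3.14, 3.14, 3.14, 3.14].

INTERFACE

Orientations are given as a unit quaternion [w, x, y, z].
In Python, from station import r, viewer gives the robot as it stands.
- The arm moves only by the shell command python3 -m pendant 'ROWS' [FORCE]. ROWS is JSON, a list that holds one entry, the list of rows, each a list of 7 numbers: the opening, from -1 (shut) to 1 (fully open), so that 0 is half open, then the shift along the tool's x, y, z each as a share of 0.15 m, from -1 to 1, then the turn, a rotation vector about the tool's x, y, z each as a share of 2 pi rad, from -1 to 1. A call has 1 to 5 rows; each row shifts and turns the commanded pose from where the row before left it, along the tool's axes as they then stand; what a row does not reach is not made up. A row lasts 1/12 s, in which the tool goes at most 41.7 mm and 7.16 degrees, less where a joint would pass 70% of its speed; a pose out of reach is approached as far as the arm can. A call with a number of a shift or a turn outside -1 to 1 is refused whole. A call with a gripper value outside its range is refused whole. The fingers move at their own pace and stop on an object; FORCE is the grip in N (left out, the last holds). Time passes only in rows, so rows that do not move let the fingers close. It gives the time, the measured TCP pose, the force, the opening and the grip force at its end, in the units of the state.
- r.observe(): the state, without advancing time (a new reading comes with each control period).
- viewer.read_camera(name): name is "side" or "top" or "wrist"; returns a dict with "pixels" (420x560x3 uint8, red, green, blue), "z_map" (420x560 float32, m along the optical axis (not along the pixel's ray), 0 where there is no reading), "K" (3x3 intrinsics, pixels), "world_to_cam" (4x4, takes a point from world to camera coordinates). Camera axes: x right, y up, looking along -z (the intrinsics and any distortion apply to the point x, -y, -z); pixel columns grow to the right and rows downward; lengths in m; the calibration is good to about 2 mm. A picture is of the moment at which its call begins.
- r.sign_off(): hands the job in; it is judged then, once.
Trained networks look in a picture, given as the dict that the camera call returned (one of the last four; its "shot" number tells which), for a name from the list of things; names that differ only in an ending like _2 or _b are one class to them, and where a whole thing is asked for, a point or a joint stands for the part that bears it (a point fixed in the world has none). Each returns a list of dicts, best first, with "conf" (0 to 1); they miss things now and then, are a little off and sometimes report something else, mostly with a low value. They report only what shows in the picture. A call takes as long as a camera call. They do not tell look-alikes from the thing itself.
- viewer.outline_of(target, picture): "region" (420x560 bool, what is visible of it) and "at" ([row, column] in pixels, amid what is visible of it).
- viewer.tip_of(target, picture): "at" ([row, column] in pixels: a listed point, or the origin of a listed thing).
The state is a dict: "time": time; "q": joint angles; "dq": joint speeds; "tau": joint torques, N m; "position": TCP position; "tool_rot": TCP orientation; "force": force on the tool from outside, world axes, zero at the start; "moment": the same for the moment, N m; "gripper_width": finger opening in m; "grasp_force": force on a finger pad.
Only numpy, scipy, OpenCV 4.12 (cv2) and the standard library are available. Lean on these libraries where they do the work, as an engineer would, in place of code of your own. Each camera call takes 0.05 s, during which the arm holds its last target. There are 200 camera calls.

## Working session

There is one attempt and no reset: what is moved stays moved. The work goes in short steps, Python scripts to look and compute and a shell command to move; the robot and the scene stay as the last step left them, time stands still between calls to the robot, and variables do not carry over. Pictures are saved under pics/ and viewed, at most 14 in all, crops included, and the job is handed in when it is done.

```bash
mkdir -p pics; ls
cat > h.py <<'E'
import numpy as np, cv2
from station import r, viewer
def shot(n): return viewer.read_camera(n)
def save(p,f,crop=None,scale=1):
    im=p["pixels"][:,:,::-1]
    if crop: a,b,c,d=crop; im=im[a:b,c:d]
    im=cv2.resize(im,None,fx=scale,fy=scale,interpolation=cv2.INTER_CUBIC); cv2.imwrite("pics/"+f,im)
def cloud(p):
    z=p["z_map"]; K=p["K"]; v,u=np.mgrid[:z.shape[0],:z.shape[1]]
    x=(u-K[0,2])/K[0,0]*z; y=(v-K[1,2])/K[1,1]*z
    c=np.stack([x,-y,-z,np.ones_like(z)],-1)
    return (c@np.linalg.inv(p["world_to_cam"]).T)[...,:3]
def onplane(p,rc,h):
    K=p["K"]; T=np.linalg.inv(p["world_to_cam"]); d=np.array([(rc[1]-K[0,2])/K[0,0],-(rc[0]-K[1,2])/K[1,1],-1])
    d=T[:3,:3]@d; o=T[:3,3]; return o+d*(h-o[2])/d[2]
def pix(p,P):
    c=p["world_to_cam"]@np.append(P,1); K=p["K"]; return [K[1,2]+K[1,1]*c[1]/c[2], K[0,2]-K[0,0]*c[0]/c[2]]
E
cat > look.py <<'E'
from h import *
np.set_printoptions(precision=4,suppress=True)
s=r.observe(); print({k:s[k] for k in("time","position","tool_rot","force","gripper_width")})
for cam in("top","side"):
    p=shot(cam); save(p,cam+"0.png",scale=1.4); W=cloud(p)
    print(cam,p["K"].tolist(),p["world_to_cam"].tolist(),[k for k in p])
    for t in("rail","carriage","tray","push_plate","clamp_hinge","clamp_ball","spacer","crate","trivet","tin1","jar","plate","tongs"):
        try:
            for d in viewer.outline_of(t,p)[:6]:
                m=d["region"]; q=W[m]; q=q[np.isfinite(q).all(1)]
                print(t,"O",round(d["conf"],2),np.round(d["at"]),m.sum(),np.median(q,0),q.max(0)[2])
        except Exception as e: print(t,e)
        try:
            for d in viewer.tip_of(t,p)[:5]: print(t,"T",round(d["conf"],2),np.round(d["at"],1),onplane(p,d["at"],{"tray":.04,"push_plate":.085,"clamp_hinge":.086,"clamp_ball":.086}.get(t,0)))
        except Exception as e: print(t,e)
E
python3 look.py
```

```text
pics
{'time': 0.0, 'position': array([ 0.2004, -0.6438,  0.2299]), 'tool_rot': array([-0.0011,  0.9886,  0.1503, -0.0001]), 'force': array([ 0.5909,  0.8805, -0.7852]), 'gripper_width': 0.0856057025053699}
top [[494.2804075636583, 0.0, 276.45810960770035], [0.0, 494.2804075636583, 199.40981236812826], [0.0, 0.0, 1.0]] [[0.008542340968385234, -0.9999623407075605, 0.0015315278111290302, 0.03594483479895942], [0.9960327519710154, 0.008644419036331506, 0.08856653442791025, -0.5922044367586342], [-0.08857643824305508, 0.0007688863249675639, 0.9960690856572116, -1.5614852840018294], [0.0, 0.0, 0.0, 1.0]] ['pixels', 'z_map', 'K', 'world_to_cam', 'shot']
rail O 0.81 [201. 182.] 10337 [0.5783 0.3162 0.1624] 1.6077416632252775
rail T 0.83 [204.4 254.8] [0.5773 0.1115 0.    ]
carriage O 0.84 [202. 259.] 1980 [0.575  0.0955 0.0434] 1.6077416632252775
carriage it knows: clamp_ball, clamp_hinge, crate, jar, plate, push_plate, rail, spacer, tin, tongs, tray, trivet
tray O 0.82 [200. 259.] 2015 [0.5749 0.0989 0.0436] 1.6077416632252775
tray O 0.37 [203. 256.] 426 [0.5769 0.1016 0.0921] 1.60774166322
[... 4305 characters left out ...]
n1 T 0.91 [219.5 343.2] [ 0.4302 -0.1135  0.    ]
tin1 T 0.64 [190.  338.4] [ 0.5107 -0.2218 -0.    ]
tin1 T 0.58 [205.2 362.1] [ 0.4191 -0.2019 -0.    ]
tin1 T 0.23 [205.6 231.9] [0.7144 0.0309 0.    ]
jar O 0.82 [141. 282.] 855 [ 0.7543 -0.2424  0.0673] 0.8512336231561877
jar O 0.55 [229. 251.] 466 [0.5651 0.1288 0.0693] 0.09240767277038653
jar T 0.55 [151.9 279.2] [ 0.7757 -0.2801  0.    ]
plate O 0.77 [175. 230.] 1247 [ 0.8056 -0.0684  0.0108] 0.8512336231561877
plate T 0.62 [181.4 230.3] [ 0.795  -0.0543  0.    ]
plate T 0.25 [206.1 341.5] [ 0.4641 -0.1615  0.    ]
tongs O 0.59 [359. 253.] 705 [0.3429 0.3764 0.0075] 0.8512336231561877
tongs T 0.58 [357.4 251.4] [ 0.3587  0.3788 -0.    ]
```

View pics/top0.png

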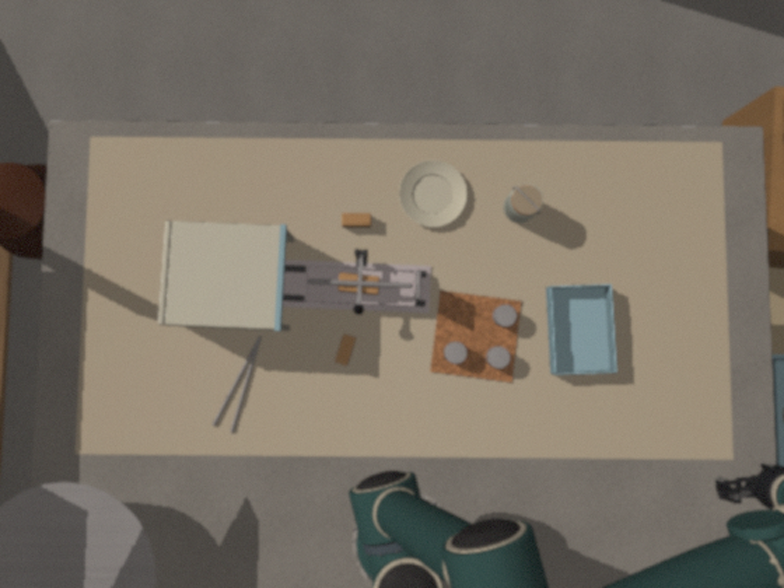

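View pics/side0.png

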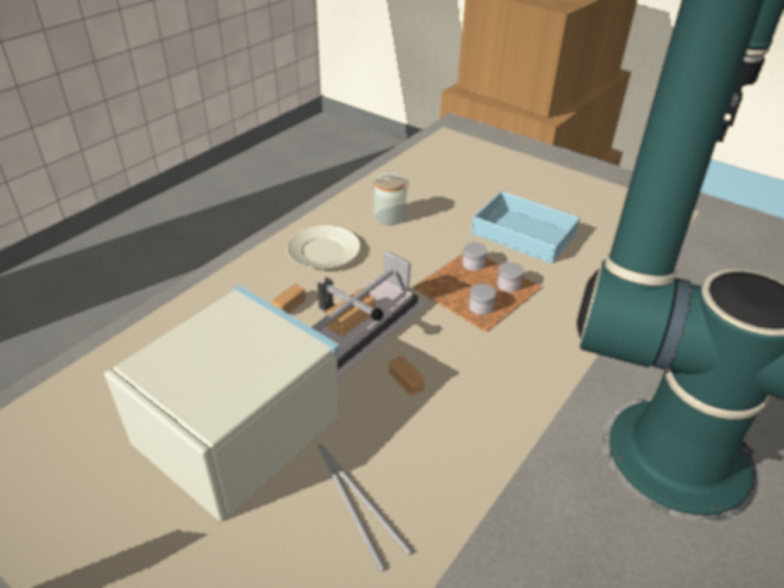

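Look-alikes for the spacer: block in the tray under the bar (top px 203,255), small block at (157,254) beyond the rail, block at (249,246) near the robot. By the description, it is the one in the tray. There are three tins, at (221,358), (252,322) and (256,356). Next come the rail's yaw and a close crop of the choice.

```bash
cat > a.py <<'E'
from h import *
np.set_printoptions(precision=4,suppress=True)
p=shot("top"); W=cloud(p); 
def rect(m):
    q=W[m][:,:2].astype(np.float32); return cv2.minAreaRect(q)
X,Y,Z=W[...,0],W[...,1],W[...,2]; box=(X>.3)&(X<1)&(Y>-.6)&(Y<.7)
print("sleeve",rect(box&(Z>.155)&(Z<.18)&(Y>.2)))
c=viewer.outline_of("crate",p)[0]["region"]; print("crate",rect(c&box&(Z>.03)), rect(c&box))
t=viewer.outline_of("trivet",p)[0]["region"]; print("trivet",rect(t&box))
for i in viewer.outline_of("tin1",p)[:3]:
    m=i["region"]&box&(Z>.038); print("tin",np.round(i["at"]),cv2.minEnclosingCircle(W[m][:,:2].astype(np.float32)),m.sum())
# wood-coloured clusters
hsv=cv2.cvtColor(p["pixels"],cv2.COLOR_RGB2HSV); 
w=((hsv[...,0]>8)&(hsv[...,0]<20)&(hsv[...,1]>140)&box&(Z>.015)).astype(np.uint8)
n,l,s,ce=cv2.connectedComponentsWithStats(w)
for k in range(1,n):
    if s[k,4]>25: print("wood",np.round(ce[k]),s[k,4],rect(l==k),np.median(Z[l==k]))
save(p,"crop0.png",(130,280,190,390),4)
E
python3 a.py
```

```text
sleeve ((0.586651086807251, 0.38822150230407715), (0.2579715847969055, 0.2234167754650116), 88.1052017211914)
crate ((0.4746105372905731, -0.21491307020187378), (0.19991055130958557, 0.5158249735832214), 2.3231639862060547) ((0.4746105372905731, -0.21491307020187378), (0.19991055130958557, 0.5158249735832214), 2.3231639862060547)
trivet ((0.47187191247940063, -0.11104093492031097), (0.29915663599967957, 0.19086597859859467), 82.90013122558594)
tin [236. 412.] ((0.47656387090682983, -0.22132310271263123), 0.2649003863334656) 347
tin [223. 360.] ((0.4845324754714966, -0.10333148390054703), 0.14945338666439056) 175
tin [256. 358.] ((0.4185138940811157, -0.2101963460445404), 0.024550002068281174) 176
```

View pics/crop0.png

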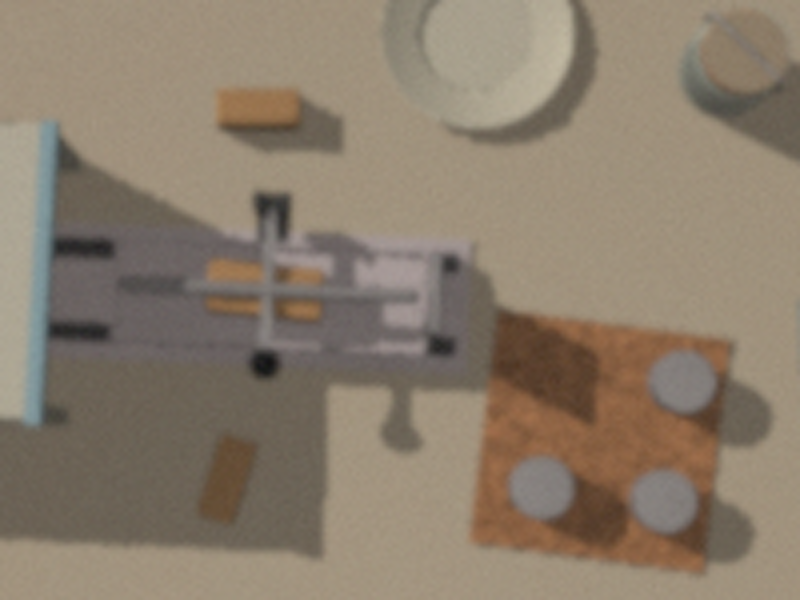

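The block in the tray at crop (262,290) is about 120 px long against about 82 px for the other two, so that one is the spacer. The knob is at crop (264,364). I'll travel above the knob at the current height.

```bash
python3 -m pendant '[[[1,0.17,-0.2,0,0,0,0],[1,0.17,-0.2,0,0,0,0],[1,0.17,-0.2,0,0,0,0],[1,0.17,-0.2,0,0,0,0],[1,0.17,-0.2,0,0,0,0]]]' 
python3 -m pendant '[[[1,0.17,-0.2,0,0,0,0],[1,0.17,-0.2,0,0,0,0],[1,0.17,-0.2,0,0,0,0],[1,0.17,-0.2,0,0,0,0],[1,0.17,-0.2,0,0,0,0]]]' 
python3 -m pendant '[[[1,0.17,-0.2,0,0,0,0],[1,0.17,-0.2,0,0,0,0],[1,0.17,-0.2,0,0,0,0],[1,0.17,-0.2,0,0,0,0],[1,0.17,-0.2,0,0,0,0]]]' 
python3 -m pendant '[[[1,0.17,-0.2,0,0,0,0],[1,0.17,-0.2,0,0,0,0],[1,0.17,-0.2,0,0,0,0],[1,0.17,-0.2,0,0,0,0],[1,0.1,-0.1,0,0,0,0]]]' 
python3 -m pendant '[[[1,0,0,0,0,0,0.018],[1,0,0,0,0,0,0.018],[1,0,0,0,0,0,0.0176],[1,0,0,0,0,0,0],[1,0,0,0,0,0,0]]]' 20
cat > go.py <<'E'
# usage: go.py x y z [yaw_deg of tool x]: shift in shares of the tool axes, turn share
import sys; from h import *
from scipy.spatial.transform import Rotation as R
np.set_printoptions(precision=4,suppress=True)
def go(x,y,z,yaw=None):
    s=r.observe(); q=s["tool_rot"]; M=R.from_quat(q,scalar_first=True)
    d=M.inv().apply(np.array([x,y,z])-s["position"])/.15
    X=M.as_matrix()[:,0]; now=np.degrees(np.arctan2(X[1],X[0]))
    print("at",s["position"],"yaw",round(now,2),"shift",np.round(d,3),"rows>=",round(np.linalg.norm(d)/.27,1),end=" ")
    if yaw is not None:
        w=(M.inv()*R.from_euler("z",yaw,degrees=True)*R.from_quat([0,1,0,0],scalar_first=True)).as_rotvec()/2/np.pi; print("turn",w.round(4),"(then shift in turned axes:",np.round((R.from_euler("z",yaw,degrees=True)*R.from_quat([0,1,0,0],scalar_first=True)).inv().apply(np.array([x,y,z])-s["position"])/.15,3),")")
    print("t",s["time"],"q",s["q"],"F",s["force"],"w",s["gripper_width"],s["grasp_force"])
if __name__=="__main__": go(*map(float,sys.argv[1:]))
E
cat > b.py <<'E'
from h import *
np.set_printoptions(precision=4,suppress=True)
H={"tray":.04,"push_plate":.085,"clamp_hinge":.086,"clamp_ball":.086,"spacer":.04}
p=shot("wrist"); save(p,"w0.png",scale=1.2)
for t in("rail","tray","clamp_hinge","clamp_ball","spacer","push_plate"):
    for d in viewer.tip_of(t,p)[:3]: print(t,round(d["conf"],2),np.round(d["at"],1),onplane(p,d["at"],H.get(t,0)))
E
python3 b.py; python3 go.py 0.521 0.103 0.15 -2
```

```text
time: 3.22
position: [0.2781, -0.4618, 0.2312]
tool_rot: [0.0, 0.989, 0.15, 0.0]
force: [0.1, -0.3, 0.9]
gripper_width: 0.0855
grasp_force: 0.0
time: 3.63
position: [0.3553, -0.2805, 0.2316]
tool_rot: [0.0, 0.989, 0.15, 0.0]
force: [0.3, -0.1, 0.2]
gripper_width: 0.0856
grasp_force: 0.0
time: 4.05
position: [0.4325, -0.0993, 0.2318]
tool_rot: [0.0, 0.989, 0.15, 0.001]
force: [-0.0, -0.1, 0.1]
gripper_width: 0.0856
grasp_force: 0.0
time: 4.47
position: [0.5047, 0.0663, 0.2317]
tool_rot: [-0.001, 0.988, 0.152, 0.001]
force: [-0.5, -0.7, -0.2]
gripper_width: 0.0854
grasp_force: 0.0
time: 4.88
position: [0.5037, 0.0626, 0.2314]
tool_rot: [-0.0, 1.0, -0.016, 0.0]
force: [-0.4, 0.4, -0.1]
gripper_width: 0.0853
grasp_force: 0.0
rail 0.59 [ 95.4 233.2] [0.5811 0.1041 0.    ]
clamp_ball 0.66 [164.9 222.9] [0.5272 0.1064 0.086 ]
spacer 0.88 [ 96.2 226.4] [0.5808 0.1056 0.04  ]
spacer 0.83 [233.3 211.3] [0.4485 0.131  0.04  ]
push_plate 0.95 [ 98.5 391.8] [ 0.5751 -0.0294  0.085 ]
at [0.5037 0.0624 0.2313] yaw -1.98 shift [ 0.106 -0.275  0.542] rows>= 2.3 turn [-0. -0.  0.] (then shift in turned axes: [ 0.106 -0.275  0.542] )
t 5.2333 q [ 0.0741 -0.0559  1.9552  0.      1.2422  1.6795] F [ 0.6318 -0.5237  0.5485] w 0.0853930274399051 0.0
```

View pics/w0.png

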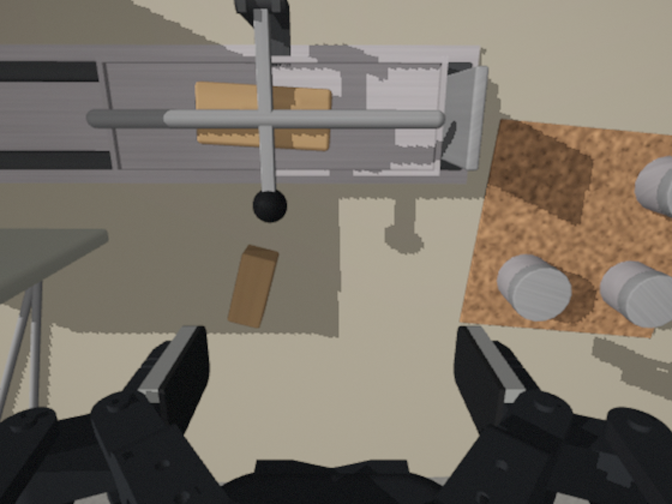

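The wrist view shows the knob at (row 172, col 225) in native pixels and the spacer under the bar at (97,219), with no other block in the tray. I'll localise knob, bar and spacer by their depth.

```bash
cat > c.py <<'E'
from h import *
np.set_printoptions(precision=4,suppress=True)
p=shot("wrist"); W=cloud(p)
print("ball ray",onplane(p,(171.7,225),.086))
b=W[164:180,217:233].reshape(-1,3); b=b[b[:,2]>.07]; print("ball cloud",b.mean(0),b[:,:2].min(0),b[:,:2].max(0),b[:,2].max())
hsv=cv2.cvtColor(p["pixels"],cv2.COLOR_RGB2HSV)
m=(hsv[...,0]>8)&(hsv[...,0]<22)&(hsv[...,1]>90)&(abs(W[...,2]-.08)<.006); print("spacer top",m.sum(),cv2.minAreaRect(W[m][:,:2].astype(np.float32)),np.median(W[m][:,2]))
m=(W[...,2]>.09)&(W[...,2]<.1)&(W[...,0]>.53)&(W[...,0]<.62); print("bar",cv2.minAreaRect(W[m][:,:2].astype(np.float32)))
m=(W[...,2]>.105)&(W[...,2]<.114)&(W[...,0]>.5)&(W[...,0]<.65)&(W[...,1]<.0); print("plate",cv2.minAreaRect(W[m][:,:2].astype(np.float32)))
E
python3 c.py
```

```text
ball ray [0.5216 0.1048 0.086 ]
ball cloud [0.5245 0.1033 0.0988] [0.5172 0.0602] [0.5828 0.11  ] 0.37415124031896585
spacer top 3286 ((0.5806815028190613, 0.10620065033435822), (0.08884784579277039, 0.03896258771419525), 84.98705291748047) 0.0802040810040284
bar ((0.5747146010398865, 0.09797875583171844), (0.23949666321277618, 0.09003418684005737), 87.80751037597656)
plate ((0.5743621587753296, -0.024775419384241104), (0.00858903955668211, 0.0597124882042408), 87.7005844116211)
```

```bash
python3 -m pendant '[[[1,0.1,-0.25,0,0,0,0],[1,0.005,-0.025,0.2,0,0,0],[1,0,0,0.25,0,0,0],[1,0,0,0.25,0,0,0],[1,0,0,0.25,0,0,0]]]' >/dev/null
python3 -m pendant '[[[1,0,0,0.145,0,0,0],[1,0,0,0,0,0,0],[-0.2,0,0,0,0,0,0],[-0.6,0,0,0,0,0,0],[-0.6,0,0,0,0,0,0]]]' 20
python3 -m pendant '[[[-1,0,0,0,0,0,0],[-1,0,0,0,0,0,0],[-1,0,0,0,0,0,0],[-1,0,0,0,0,0,0],[-1,0,0,0,0,0,0]]]' 20
python3 go.py 0.521 0.103 0.067 -2.2
```

```text
time: 6.12
position: [0.5232, 0.1035, 0.0697]
tool_rot: [-0.0, 1.0, -0.017, 0.002]
force: [0.2, -0.1, 0.1]
gripper_width: 0.0514
grasp_force: 0.0
time: 6.53
position: [0.5225, 0.1045, 0.0691]
tool_rot: [-0.001, 1.0, -0.018, 0.002]
force: [0.1, 5.9, 6.0]
gripper_width: 0.0224
grasp_force: 19.6
at [0.5225 0.1045 0.0691] yaw -2.03 shift [-0.01   0.01   0.014] rows>= 0.1 turn [-0.0004 -0.0006  0.0005] (then shift in turned axes: [-0.01   0.01   0.014] )
t 6.5333 q [0.1495 0.1544 2.0599 0.0022 0.9232 1.7545] F [0.0602 5.86   5.9807] w 0.02241068618136362 19.558845162391663
```

```bash
python3 -m pendant '[[[-1,0.014,0,-0.153,0,0,0],[-1,0.042,0,-0.148,0,0,0],[-1,0.069,0,-0.138,0,0,0],[-1,0.093,0,-0.123,0,0,0],[-1,0.114,0,-0.104,0,0,0]]]' 20
python3 -m pendant '[[[-1,0.131,0,-0.081,0,0,0],[-1,0.144,0,-0.055,0,0,0],[-1,0.151,0,-0.028,0,0,0],[-1,0.154,0,0,0,0,0],[-1,0.151,0,0.029,0,0,0]]]' 20
python3 -m pendant '[[[-1,0,0,0,0,0,0],[-1,0,0,0,0,0,0]]]' 20
```

```text
time: 6.95
position: [0.5693, 0.1029, 0.168]
tool_rot: [-0.001, 1.0, -0.017, -0.001]
force: [0.6, 5.1, -4.5]
gripper_width: 0.0222
grasp_force: 19.8
time: 7.37
position: [0.6825, 0.0991, 0.1901]
tool_rot: [-0.001, 1.0, -0.017, 0.002]
force: [-0.2, 4.1, 0.7]
gripper_width: 0.0225
grasp_force: 20.8
time: 7.53
position: [0.6837, 0.0991, 0.1896]
tool_rot: [-0.001, 1.0, -0.018, 0.003]
force: [2.2, 5.1, 6.2]
gripper_width: 0.0221
grasp_force: 21.1
```

```bash
python3 -m pendant '[[[1,0,0,0,0,0,0],[1,0,0,0,0,0,0],[1,0,0,0,0,0,0],[1,0,0,0,0,0,0],[1,0,0,-0.15,0,0,0]]]' 20
python3 -m pendant '[[[1,0,0,-0.25,0,0,0],[1,-0.15,0,-0.2,0,0,-0.019],[1,-0.25,0,0,0,0,-0.019],[1,0,0,0,0,0,-0.019],[1,0,0,0,0,0,-0.019]]]' >/dev/null
python3 -m pendant '[[[1,0,0,0,0,0,-0.019],[1,0,0,0,0,0,-0.019],[1,0,0,0,0,0,-0.019],[1,0,0,0,0,0,-0.019],[1,0,0,0,0,0,-0.019]]]' >/dev/null
python3 -m pendant '[[[0.4,0,0,0,0,0,-0.019],[0.4,0,0,0,0,0,-0.019],[0.4,0,0,0,0,0,-0.019],[0.4,0,0,0,0,0,-0.015],[0.4,0,0,0,0,0,0]]]' >/dev/null
cat > d.py <<'E'
from h import *
np.set_printoptions(precision=4,suppress=True)
p=shot("wrist"); W=cloud(p); save(p,"w1.png",scale=1)
hsv=cv2.cvtColor(p["pixels"],cv2.COLOR_RGB2HSV)
m=(hsv[...,0]>8)&(hsv[...,0]<22)&(hsv[...,1]>90)&(abs(W[...,2]-.08)<.006); print("spacer top",m.sum(),cv2.minAreaRect(W[m][:,:2].astype(np.float32)),np.median(W[m][:,2]))
t=shot("top")
for n in("tin1","clamp_ball"):
  for c,q in(("top",t),("wrist",p)):
    for d in viewer.tip_of(n,q)[:4]: print(n,c,round(d["conf"],2),np.round(d["at"]),onplane(q,d["at"],.004 if n=="tin1" else .2))
E
python3 d.py; python3 go.py 0.581 0.106 0.052 86
```

```text
time: 7.95
position: [0.6762, 0.0969, 0.2035]
tool_rot: [0.001, 1.0, -0.018, -0.005]
force: [0.6, 0.4, -1.4]
gripper_width: 0.0809
grasp_force: 0.0
spacer top 3538 ((0.5804269909858704, 0.10721251368522644), (0.0879201591014862, 0.03846712037920952), 84.44847106933594) 0.08019736615668702
tin1 top 0.71 [222. 357.] [ 0.5235 -0.221   0.004 ]
tin1 top 0.63 [254. 325.] [ 0.4197 -0.1171  0.004 ]
tin1 top 0.59 [256. 354.] [ 0.4131 -0.2122  0.004 ]
tin1 wrist 0.91 [386. 220.] [ 0.5123 -0.2295  0.004 ]
tin1 wrist 0.41 [321. 152.] [ 0.4332 -0.111   0.004 ]
clamp_ball wrist 0.83 [200. 385.] [0.6915 0.1018 0.2   ]
at [0.6203 0.0952 0.2771] yaw 85.4 shift [ 0.051 -0.267  1.501] rows>= 5.6 turn [-0.      0.     -0.0017] (then shift in turned axes: [ 0.054 -0.266  1.501] )
t 9.5 q [ 0.1126  0.1505  1.6553 -0.0001  1.336   0.1929] F [0.3797 0.1966 0.4356] w 0.060007283984650606 0.0
```

View pics/w1.png

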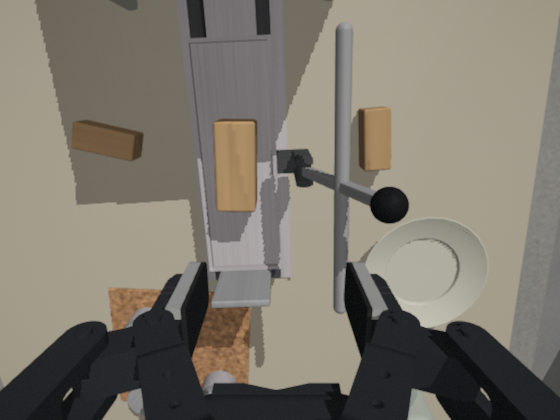

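The clamp stays open: the knob is at px (205,389), on the far side of the hinge, and the spacer lies free in the tray at (165,236). I'll descend and grasp it.

```bash
python3 -m pendant '[[[0.4,0.06,-0.26,0,0,0,0],[0.4,0,-0.01,0.25,0,0,0],[0.4,0,0,0.25,0,0,0],[0.4,0,0,0.25,0,0,0],[0.4,0,0,0.25,0,0,0]]]' >/dev/null
python3 -m pendant '[[[0.4,0,0,0.25,0,0,0],[0.4,0,0,0.23,0,0,0],[0.4,0,0,0,0,0,0],[-0.3,0,0,0,0,0,0],[-0.3,0,0,0,0,0,0]]]' 30
python3 -m pendant '[[[-0.5,0,0,0,0,0,0],[-0.5,0,0,0,0,0,0],[-0.5,0,0,0,0,0,0]]]' 30
python3 -m pendant '[[[-0.5,0,0,-0.1,0,0,0],[-0.5,0,0,-0.25,0,0,0],[-0.5,0,0,-0.25,0,0,0],[-0.5,0,0,-0.25,0,0,0],[-0.5,0,0,0,0,0,0]]]' 30
python3 go.py 0.477 -0.402 0.18 90
```

```text
time: 10.33
position: [0.5821, 0.1076, 0.057]
tool_rot: [0.001, 0.735, 0.679, 0.001]
force: [0.4, -0.4, -0.3]
gripper_width: 0.0393
grasp_force: 35.8
time: 10.58
position: [0.5825, 0.1077, 0.0576]
tool_rot: [0.001, 0.734, 0.679, 0.002]
force: [0.4, 0.1, -1.3]
gripper_width: 0.0394
grasp_force: 35.8
time: 11.0
position: [0.5868, 0.1083, 0.1938]
tool_rot: [0.005, 0.734, 0.679, 0.007]
force: [2.2, -0.2, 1.0]
gripper_width: 0.0393
grasp_force: 36.0
at [0.5868 0.1083 0.1938] yaw 85.47 shift [-3.45  -0.462  0.071] rows>= 12.9 turn [ 0.0027 -0.0005 -0.0126] (then shift in turned axes: [-3.402 -0.732  0.092] )
t 11.0 q [0.1408 0.1322 1.8311 0.     1.1607 0.2198] F [ 2.241  -0.2362  0.9824] w 0.039275089341124905 35.95319867134094
```

```bash
python3 -m pendant '[[[-0.5,-0.24,-0.033,0,0,0,0],[-0.5,-0.25,-0.033,0,0,0,0],[-0.5,-0.25,-0.033,0,0,0,0],[-0.5,-0.25,-0.033,0,0,0,0],[-0.5,-0.25,-0.033,0,0,0,0]]]' 30 >/dev/null
python3 -m pendant '[[[-0.5,-0.25,-0.033,0,0,0,0],[-0.5,-0.25,-0.033,0,0,0,0],[-0.5,-0.25,-0.033,0,0,0,0],[-0.5,-0.25,-0.033,0,0,0,0],[-0.5,-0.25,-0.033,0,0,0,0]]]' 30 >/dev/null
python3 -m pendant '[[[-0.5,-0.25,-0.033,0,0,0,0],[-0.5,-0.25,-0.033,0,0,0,0],[-0.5,-0.25,-0.033,0,0,0,0],[-0.5,-0.2,-0.033,0,0,0,0],[-0.5,0,0,0,0,0,0]]]' 30
cat > e.py <<'E'
from h import *
np.set_printoptions(precision=4,suppress=True)
def box(p):
  W=cloud(p); X,Y,Z=W[...,0],W[...,1],W[...,2]
  m=(Z>.036)&(Z<.052)&(X>.35)&(X<.6)&(Y<-.3)&(Y>-.52)
  q=W[m]; print(m.sum(),q.min(0),q.max(0),cv2.minAreaRect(q[:,:2].astype(np.float32)))
p=shot("top"); box(p); p=shot("wrist"); box(p);
E
python3 e.py; python3 go.py 0.477 -0.402 0.023 88
```

```text
time: 12.25
position: [0.4696, -0.4075, 0.184]
tool_rot: [0.002, 0.736, 0.677, -0.001]
force: [-0.2, -0.7, -1.0]
gripper_width: 0.0396
grasp_force: 35.9
243 [ 0.3806 -0.4688  0.0362] [ 0.5835 -0.326   0.052 ] ((0.4824260473251343, -0.4005250632762909), (0.2002733200788498, 0.1419883668422699), 2.341120719909668)
4765 [ 0.3813 -0.4739  0.036 ] [ 0.5855 -0.3266  0.0476] ((0.4835922122001648, -0.4004276990890503), (0.20064228773117065, 0.13987918198108673), 2.298495292663574)
at [ 0.4705 -0.4028  0.1833] yaw 85.31 shift [0.009 0.041 1.069] rows>= 4.0 turn [ 0.0002  0.0001 -0.0075] (then shift in turned axes: [0.007 0.043 1.069] )
t 12.35 q [-0.7485  0.193   1.7806  0.0004  1.1669 -0.6668] F [ 0.3102  0.664  -1.2923] w 0.03967361419219597 35.85283041000366
```

```bash
python3 -m pendant '[[[-0.5,0.01,0.08,0,0,0,-0.013],[-0.5,0,0,0.25,0,0,0],[-0.5,0,0,0.25,0,0,0],[-0.5,0,0,0.25,0,0,0],[-0.5,0,0,0.2,0,0,0]]]' 30
python3 -m pendant '[[[-0.5,0,0,0.06,0,0,0],[-0.5,0,0,0.04,0,0,0],[-0.5,0,0,0,0,0,0]]]' 30
python3 go.py 0.483 -0.402 0.023 88
```

```text
time: 12.77
position: [0.4829, -0.3985, 0.0382]
tool_rot: [-0.001, 0.706, 0.709, 0.0]
force: [-0.2, 0.3, -0.6]
gripper_width: 0.0389
grasp_force: 35.9
time: 13.02
position: [0.4833, -0.4, 0.025]
tool_rot: [-0.0, 0.706, 0.708, 0.0]
force: [-0.0, 0.6, -1.1]
gripper_width: 0.0393
grasp_force: 35.8
at [ 0.4833 -0.4     0.025 ] yaw 90.21 shift [-0.013 -0.002  0.014] rows>= 0.1 turn [-0.0001 -0.0001  0.0062] (then shift in turned axes: [-0.013 -0.001  0.014] )
t 13.0167 q [-0.7312  0.3733  1.8745  0.0002  0.8946 -0.7351] F [-0.0276  0.6275 -1.1431] w 0.03927316601612022 35.79595863819122
```

```bash
python3 -m pendant '[[[-0.5,0,0,0.015,0,0,0],[-0.5,0,0,0,0,0,0],[0.5,0,0,0,0,0,0],[0.5,0,0,0,0,0,0],[0.5,0,0,0,0,0,0]]]' 30
python3 -m pendant '[[[0.7,0,0,-0.25,0,0,0],[0.7,0,0,-0.25,0,0,0],[0.7,0,0,-0.25,0,0,0],[0.7,0,0,-0.25,0,0,0],[0.7,0,0,-0.25,0,0,0]]]' 30 >/dev/null
python3 -m pendant '[[[0.7,0.2,0,0,0,0,0],[0.7,0.2,0,0,0,0,0],[0.7,0.2,0,0,0,0,0],[0.7,0.2,0,0,0,0,0],[0.7,0,0,0,0,0,0]]]' 30 >/dev/null
cat > tins.py <<'E'
from h import *
import sys
np.set_printoptions(precision=4,suppress=True)
# tin lids from depth: flat discs at height zt (trivet .044)
def lids(cam,zt,roi):
    p=shot(cam); W=cloud(p); X,Y,Z=W[...,0],W[...,1],W[...,2]
    m=((abs(Z-zt)<.006)&(X>roi[0])&(X<roi[1])&(Y>roi[2])&(Y<roi[3])).astype(np.uint8)
    n,l,s,c=cv2.connectedComponentsWithStats(m)
    for k in range(1,n):
        if s[k,4]>60:
            q=W[l==k][:,:2].astype(np.float32); (cx,cy),rad=cv2.minEnclosingCircle(q)
            print(cam,"lid",np.round([cx,cy,rad],4),"mean",q.mean(0),np.round(c[k]),s[k,4])
    return p
if __name__=="__main__":
    for c in("top","wrist"): p=lids(c,.044,(.36,.57,-.30,-.04))
    save(p,"w2.png",scale=1)
E
python3 tins.py; python3 go.py 0.513 -0.222 0.02 88
```

```text
time: 13.43
position: [0.4838, -0.4018, 0.0245]
tool_rot: [0.001, 0.706, 0.708, 0.0]
force: [0.3, -0.3, 0.2]
gripper_width: 0.0644
grasp_force: 0.0
top lid [ 0.5112 -0.2257  0.025 ] mean [ 0.5112 -0.2256] [361. 225.] 172
top lid [ 0.4269 -0.1137  0.025 ] mean [ 0.4272 -0.1131] [325. 251.] 182
top lid [ 0.4175 -0.2101  0.0247] mean [ 0.4177 -0.2103] [356. 255.] 182
wrist lid [ 0.4293 -0.1316  0.0166] mean [ 0.4294 -0.1345] [207.   4.] 328
wrist lid [ 0.4188 -0.2102  0.025 ] mean [ 0.4193 -0.2096] [200. 104.] 2819
wrist lid [ 0.5128 -0.2254  0.0249] mean [ 0.5126 -0.2249] [310. 123.] 2675
at [ 0.4829 -0.2803  0.2112] yaw 90.27 shift [0.389 0.201 1.275] rows>= 5.0 turn [0.0002 0.0002 0.0063] (then shift in turned axes: [0.395 0.187 1.275] )
t 14.3667 q [-0.5703  0.0568  1.8802 -0.0003  1.2031 -0.5749] F [ 0.4583 -0.8241 -0.4534] w 0.0723448983083365 0.0
```

View pics/w2.png

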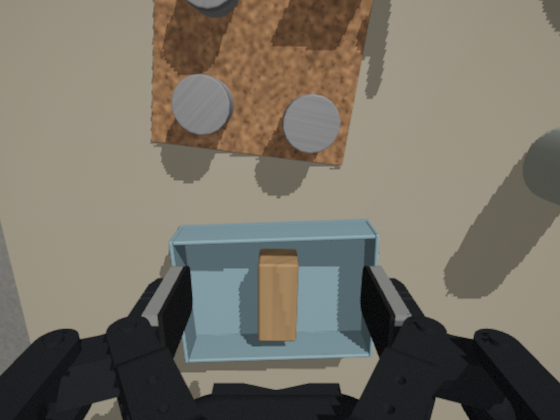

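The spacer lies flat in the crate, at px (295,278). I'll take the tin at px (123,310) first.

```bash
python3 -m pendant '[[[0.6,0.2,0.1,0,0,0,0],[0.6,0.167,0.097,0.1,0,0,0],[0.6,0,0,0.25,0,0,0],[0.6,0,0,0.25,0,0,0],[0.6,0,0,0.25,0,0,0]]]' 30 >/dev/null
python3 -m pendant '[[[0.6,0,0,0.25,0,0,0],[0.6,0,0,0.235,0,0,0],[0.6,0,0,0,0,0,0],[-0.3,0,0,0,0,0,0],[-0.3,0,0,0,0,0,0]]]' 30
python3 -m pendant '[[[-0.3,0,0,0,0,0,0],[-0.3,0,0,0,0,0,0],[-0.3,0,0,0,0,0,0]]]' 30
python3 -m pendant '[[[-0.3,0,0,-0.1,0,0,0],[-0.3,0,0,-0.25,0,0,0],[-0.3,0,0,-0.25,0,0,0],[-0.3,0,0,-0.25,0,0,0],[-0.3,0,0,-0.25,0,0,0]]]' 30
python3 go.py 0.580 0.162 0.17 88
```

```text
time: 15.2
position: [0.5135, -0.2272, 0.0118]
tool_rot: [0.001, 0.706, 0.708, 0.0]
force: [1.7, -0.9, -1.5]
gripper_width: 0.0486
grasp_force: 33.3
time: 15.45
position: [0.5137, -0.2268, 0.0125]
tool_rot: [0.002, 0.706, 0.708, 0.001]
force: [0.3, 0.1, -1.1]
gripper_width: 0.0493
grasp_force: 33.3
time: 15.87
position: [0.5119, -0.2257, 0.178]
tool_rot: [0.001, 0.706, 0.708, 0.0]
force: [0.1, 0.0, -1.7]
gripper_width: 0.0492
grasp_force: 33.3
at [ 0.5119 -0.2257  0.178 ] yaw 90.17 shift [2.583 0.461 0.052] rows>= 9.7 turn [0.0002 0.0001 0.006 ] (then shift in turned axes: [2.599 0.363 0.054] )
t 15.8667 q [-0.4597  0.0857  1.9129 -0.      1.1414 -0.4626] F [ 0.0843  0.0486 -1.7111] w 0.049227820759902265 33.32302629947662
```

```bash
python3 -m pendant '[[[-0.3,0.24,0.043,0,0,0,0],[-0.3,0.24,0.043,0,0,0,0],[-0.3,0.24,0.043,0,0,0,0],[-0.3,0.24,0.043,0,0,0,0],[-0.3,0.24,0.043,0,0,0,0]]]' 30 >/dev/null
python3 -m pendant '[[[-0.3,0.24,0.043,0,0,0,0],[-0.3,0.24,0.043,0,0,0,0],[-0.3,0.24,0.043,0,0,0,0],[-0.3,0.24,0.043,0,0,0,0],[-0.3,0.24,0.043,0,0,0,0]]]' 30 >/dev/null
python3 -m pendant '[[[-0.3,0.22,0.04,0,0,0,0],[-0.3,0,0,0.25,0,0,0],[-0.3,0,0,0.2,0,0,0],[-0.3,0,0,0.15,0,0,0],[-0.3,0,0,0,0,0,0]]]' 30
python3 go.py 0.5815 0.168 0.0485 90
python3 - <<'E'
from h import *
p=shot("wrist"); save(p,"w3.png",scale=1)
E
```

```text
time: 17.12
position: [0.577, 0.1669, 0.0802]
tool_rot: [-0.002, 0.706, 0.708, -0.004]
force: [-1.7, -0.0, -1.9]
gripper_width: 0.0492
grasp_force: 33.5
at [0.577  0.1669 0.0802] yaw 90.22 shift [0.008 0.032 0.211] rows>= 0.8 turn [-0.0015  0.0004  0.0006] (then shift in turned axes: [0.008 0.03  0.211] )
t 17.1167 q [ 0.2401  0.2664  1.8979 -0.      0.9867  0.2363] F [-1.7083 -0.0454 -1.8706] w 0.04919022776656574 33.53893518447876
```

View pics/w3.png

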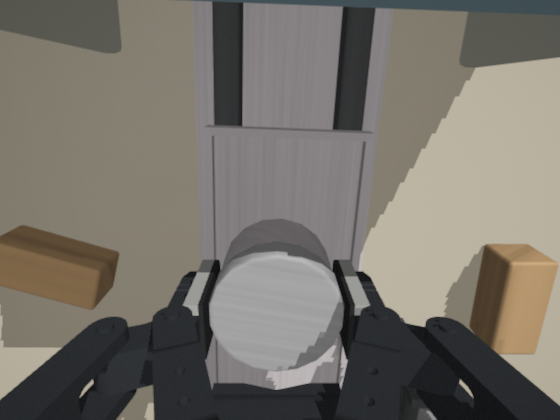

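The tin hangs upright over the +y half of the tray, between the lips at columns 213 and 362. I'll lower and release it.

```bash
python3 -m pendant '[[[-0.3,0.005,0.02,0.1,0,0,0],[-0.3,0,0,0.07,0,0,0],[-0.3,0,0,0.035,0,0,0],[-0.3,0,0,0,0,0,0],[-0.3,0,0,0,0,0,0]]]' 30
python3 go.py 0.5815 0.168 0.0485 90
```

```text
time: 17.58
position: [0.5847, 0.168, 0.0551]
tool_rot: [0.0, 0.706, 0.708, 0.0]
force: [-0.0, 0.5, -1.5]
gripper_width: 0.0492
grasp_force: 33.5
at [0.5847 0.168  0.0551] yaw 90.14 shift [-0.    -0.021  0.044] rows>= 0.2 turn [ 0.0001 -0.      0.0004] (then shift in turned axes: [-0.    -0.021  0.044] )
t 17.5833 q [0.2389 0.3037 1.9034 0.     0.9342 0.2365] F [-0.0308  0.5132 -1.5456] w 0.049168199793993866 33.5368537902832
```

```bash
python3 -m pendant '[[[-0.3,0,-0.02,0.02,0,0,0],[-0.3,0,0,0.017,0,0,0],[-0.3,0,0,0,0,0,0],[-0.3,0,0,0,0,0,0]]]' 30
python3 -m pendant '[[[0.4,0,0,0,0,0,0],[0.4,0,0,0,0,0,0],[0.4,0,0,0,0,0,0]]]' 30
python3 -m pendant '[[[0.4,0,0,-0.15,0,0,0],[0.4,0,0,-0.25,0,0,0],[0.4,0,0,-0.25,0,0,0],[0.4,0,0,-0.25,0,0,0],[0.4,0,0,0,0,0,0]]]' 30
cat > t2.py <<'E'
from tins import *
p=lids("top",.044,(.36,.57,-.30,-.04)); lids("wrist",.08,(.5,.63,0.,.25))
E
python3 t2.py; python3 go.py 0.419 -0.21 0.19 90
```

```text
time: 17.92
position: [0.5813, 0.1681, 0.0489]
tool_rot: [-0.0, 0.706, 0.708, -0.0]
force: [0.6, 0.1, -1.2]
gripper_width: 0.0495
grasp_force: 33.5
time: 18.17
position: [0.582, 0.1682, 0.0494]
tool_rot: [0.0, 0.706, 0.708, 0.0]
force: [-0.5, -1.0, 0.4]
gripper_width: 0.0594
grasp_force: 0.0
time: 18.58
position: [0.5872, 0.1696, 0.1941]
tool_rot: [0.004, 0.706, 0.708, 0.007]
force: [1.3, 0.7, 0.5]
gripper_width: 0.0601
grasp_force: 0.0
top lid [ 0.4272 -0.1136  0.0247] mean [ 0.4273 -0.1135] [325. 251.] 180
top lid [ 0.4172 -0.2111  0.025 ] mean [ 0.4174 -0.2106] [356. 255.] 177
wrist lid [0.5819 0.1698 0.025 ] mean [0.5818 0.1709] [268. 201.] 3295
at [0.5836 0.1686 0.1873] yaw 90.16 shift [-2.521 -1.104 -0.028] rows>= 10.2 turn [ 0.001  -0.0002  0.0004] (then shift in turned axes: [-2.524 -1.097 -0.018] )
t 18.6833 q [0.2403 0.1644 1.8066 0.     1.1642 0.2376] F [-1.1889  0.2855 -0.1797] w 0.059669394720666256 0.0
```

```bash
python3 -m pendant '[[[0.6,-0.209,-0.115,0,0,0,0],[0.6,-0.209,-0.115,0,0,0,0],[0.6,-0.209,-0.115,0,0,0,0],[0.6,-0.209,-0.115,0,0,0,0],[0.6,-0.209,-0.115,0,0,0,0]]]' 30 >/dev/null
python3 -m pendant '[[[0.6,-0.209,-0.115,0,0,0,0],[0.6,-0.209,-0.115,0,0,0,0],[0.6,-0.209,-0.115,0,0,0,0],[0.6,-0.207,-0.119,0,0,0,0],[0.6,0,0,0,0,0,0]]]' 30
python3 - <<'E'
from tins import *
lids("wrist",.044,(.36,.57,-.30,-.04))
E
python3 go.py 0.4285 -0.1137 0.011 90
```

```text
time: 19.52
position: [0.4223, -0.1179, 0.1818]
tool_rot: [-0.001, 0.708, 0.706, -0.002]
force: [0.8, -0.0, -0.1]
gripper_width: 0.0683
grasp_force: 0.0
wrist lid [ 0.4282 -0.113   0.0252] mean [ 0.4283 -0.1117] [283. 186.] 2794
wrist lid [ 0.4183 -0.2097  0.0251] mean [ 0.4186 -0.208 ] [272. 289.] 2183
at [ 0.4239 -0.116   0.1821] yaw 89.86 shift [0.015 0.035 1.141] rows>= 4.2 turn [-0.0005 -0.0001 -0.0004] (then shift in turned axes: [0.015 0.031 1.141] )
t 19.5667 q [-0.3234 -0.1538  2.1365 -0.0005  1.1621 -0.3207] F [ 0.3205  0.83   -0.2024] w 0.06846095481135335 0.0
```

```bash
python3 -m pendant '[[[0.6,0.01,0.02,0.14,0,0,0],[0.6,0,0,0.25,0,0,0],[0.6,0,0,0.25,0,0,0],[0.6,0,0,0.25,0,0,0],[0.6,0,0,0.23,0,0,0]]]' 30 >/dev/null
python3 -m pendant '[[[0.6,0,0,0,0,0,0],[0.6,0,0,0,0,0,0]]]' 30
python3 -m pendant '[[[-0.3,0,0,0,0,0,0],[-0.3,0,0,0,0,0,0],[-0.3,0,0,0,0,0,0],[-0.3,0,0,0,0,0,0],[-0.3,0,0,0,0,0,0]]]' 30
python3 -m pendant '[[[-0.3,0,0,-0.1,0,0,0],[-0.3,0,0,-0.25,0,0,0],[-0.3,0,0,-0.25,0,0,0],[-0.3,0,0,-0.25,0,0,0],[-0.3,0,0,-0.25,0,0,0]]]' 30
python3 go.py 0.579 0.108 0.17 90
```

```text
time: 20.15
position: [0.4266, -0.1108, 0.0134]
tool_rot: [-0.004, 0.706, 0.708, -0.002]
force: [-0.2, -0.3, 0.5]
gripper_width: 0.0684
grasp_force: 0.0
time: 20.57
position: [0.4315, -0.1132, 0.018]
tool_rot: [0.002, 0.706, 0.708, 0.001]
force: [1.0, 1.1, 5.7]
gripper_width: 0.0491
grasp_force: 32.1
time: 20.98
position: [0.4287, -0.1125, 0.1828]
tool_rot: [0.0, 0.706, 0.708, 0.0]
force: [0.5, 0.1, -1.4]
gripper_width: 0.0493
grasp_force: 32.1
at [ 0.4287 -0.1125  0.1828] yaw 90.14 shift [1.467 1.005 0.085] rows>= 6.6 turn [0.     0.     0.0004] (then shift in turned axes: [1.47  1.002 0.085] )
t 20.9833 q [-0.3128 -0.1489  2.131   0.      1.1593 -0.3153] F [ 0.4696  0.1478 -1.4282] w 0.0492795041943767 32.082279324531555
```

```bash
python3 -m pendant '[[[-0.3,0.183,0.126,0,0,0,0],[-0.3,0.183,0.126,0,0,0,0],[-0.3,0.183,0.126,0,0,0,0],[-0.3,0.183,0.126,0,0,0,0],[-0.3,0.183,0.126,0,0,0,0]]]' 30 >/dev/null
python3 -m pendant '[[[-0.3,0.183,0.126,0,0,0,0],[-0.3,0.183,0.126,0,0,0,0],[-0.3,0.183,0.126,0,0,0,0],[-0.3,0,0,0.2,0,0,0],[-0.3,0,0,0.2,0,0,0]]]' 30 >/dev/null
python3 -m pendant '[[[-0.3,0,0,0.2,0,0,0],[-0.3,0,0,0.15,0,0,0],[-0.3,0,0,0.05,0,0,0],[-0.3,0,0,0,0,0,0],[-0.3,0,0,0,0,0,0]]]' 30
python3 go.py 0.579 0.108 0.0485 90
python3 - <<'E'
from h import *
p=shot("side"); save(p,"s1.png",(150,290,190,370),4)
E
```

```text
time: 22.23
position: [0.5803, 0.1073, 0.0615]
tool_rot: [0.0, 0.706, 0.708, 0.0]
force: [0.9, 0.8, -1.7]
gripper_width: 0.0486
grasp_force: 32.2
at [0.5803 0.1073 0.0615] yaw 90.15 shift [ 0.005 -0.009  0.086] rows>= 0.3 turn [ 0.     -0.      0.0004] (then shift in turned axes: [ 0.005 -0.009  0.086] )
t 22.2333 q [ 0.1407  0.2654  1.9398 -0.      0.9361  0.1381] F [ 0.8718  0.8247 -1.7031] w 0.04856278978466873 32.15178608894348
```

View pics/s1.png

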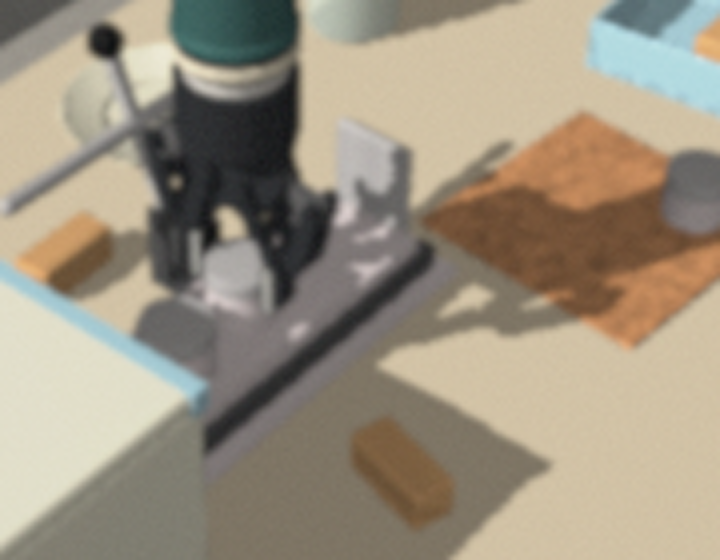

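The second tin is held upright above the tray at crop (235,275), next to the first at (175,330). I'll lower it in small steps until it touches.

```bash
python3 -m pendant '[[[-0.3,0,0,0.02,0,0,0],[-0.3,0,0,0.02,0,0,0],[-0.3,0,0,0,0,0,0],[-0.3,0,0,0,0,0,0]]]' 30
python3 -m pendant '[[[-0.3,0,0,0.015,0,0,0],[-0.3,0,0,0,0,0,0],[-0.3,0,0,0,0,0,0]]]' 30
python3 -m pendant '[[[-0.3,0,0,0.015,0,0,0],[-0.3,0,0,0,0,0,0],[-0.3,0,0,0,0,0,0]]]' 30
```

```text
time: 22.62
position: [0.5803, 0.1074, 0.0555]
tool_rot: [0.0, 0.706, 0.708, 0.0]
force: [0.5, -1.2, -2.2]
gripper_width: 0.0491
grasp_force: 32.2
time: 22.87
position: [0.5807, 0.1075, 0.054]
tool_rot: [0.0, 0.706, 0.708, 0.001]
force: [-2.3, -0.5, 4.8]
gripper_width: 0.0489
grasp_force: 32.7
time: 23.12
position: [0.5808, 0.1076, 0.0539]
tool_rot: [0.0, 0.706, 0.708, 0.0]
force: [-7.6, -1.1, 17.1]
gripper_width: 0.0493
grasp_force: 34.0
```

```bash
python3 -m pendant '[[[0.4,0,0,-0.01,0,0,0],[0.4,0,0,0,0,0,0],[0.4,0,0,0,0,0,0]]]' 30
python3 -m pendant '[[[0.4,0,0,-0.15,0,0,0],[0.4,0,0,-0.25,0,0,0],[0.4,0,0,-0.25,0,0,0],[0.4,0,0,-0.25,0,0,0],[0.4,0,0,0,0,0,0]]]' 30
cat > t2.py <<'E'
from tins import *
p=lids("top",.044,(.36,.6,-.35,-.03)); lids("wrist",.08,(.5,.63,0.,.25))
E
python3 t2.py; python3 go.py 0.4185 -0.21 0.19 90
```

```text
time: 23.37
position: [0.5803, 0.1074, 0.0521]
tool_rot: [0.0, 0.706, 0.708, 0.0]
force: [0.1, -1.2, 0.2]
gripper_width: 0.0595
grasp_force: 0.0
time: 23.78
position: [0.5855, 0.1081, 0.1959]
tool_rot: [0.004, 0.706, 0.708, 0.006]
force: [2.2, 0.3, 1.1]
gripper_width: 0.0598
grasp_force: 0.0
top lid [ 0.5254 -0.3382  0.0545] mean [ 0.5324 -0.3322] [394. 219.] 70
top lid [ 0.4173 -0.2106  0.0249] mean [ 0.4174 -0.2099] [356. 255.] 182
wrist lid [0.5818 0.1695 0.025 ] mean [0.5818 0.1703] [270. 117.] 3970
wrist lid [0.5812 0.1075 0.025 ] mean [0.5812 0.1086] [270. 202.] 3260
at [0.5818 0.1076 0.1893] yaw 90.15 shift [-2.114 -1.094 -0.011] rows>= 8.8 turn [ 0.0008 -0.0001  0.0004] (then shift in turned axes: [-2.117 -1.089 -0.004] )
t 23.8833 q [0.1408 0.1343 1.8372 0.     1.1649 0.1381] F [-0.1143  0.1386 -1.1567] w 0.05984247269953871 0.0
```

```bash
python3 -m pendant '[[[0.6,-0.21,-0.11,0,0,0,0],[0.6,-0.21,-0.11,0,0,0,0],[0.6,-0.21,-0.11,0,0,0,0],[0.6,-0.21,-0.11,0,0,0,0],[0.6,-0.21,-0.11,0,0,0,0]]]' 30 >/dev/null
python3 -m pendant '[[[0.6,-0.21,-0.11,0,0,0,0],[0.6,-0.21,-0.11,0,0,0,0],[0.6,-0.21,-0.11,0,0,0,0],[0.6,-0.21,-0.11,0,0,0,0],[0.6,-0.22,-0.1,0,0,0,0]]]' 30 >/dev/null
python3 -m pendant '[[[0.6,0,0,0,0,0,0],[0.6,0,0,0,0,0,0]]]' 30 >/dev/null
python3 - <<'E'
from tins import *
lids("wrist",.044,(.36,.6,-.30,-.04))
E
python3 go.py 0.4185 -0.2103 0.011 90
```

```text
wrist lid [ 0.4186 -0.21    0.0249] mean [ 0.4187 -0.2089] [280. 191.] 2708
at [ 0.4162 -0.2094  0.185 ] yaw 90.02 shift [-0.009  0.019  1.16 ] rows>= 4.3 turn [-0.0004 -0.0004  0.    ] (then shift in turned axes: [-0.006  0.016  1.16 ] )
t 24.9333 q [-0.52   -0.1012  2.0848  0.0007  1.1613 -0.5206] F [-0.3107 -0.8141  0.2119] w 0.0681005700318858 0.0
```

```bash
python3 -m pendant '[[[0.6,-0.005,0.015,0.15,0,0,0],[0.6,0,0,0.25,0,0,0],[0.6,0,0,0.25,0,0,0],[0.6,0,0,0.25,0,0,0],[0.6,0,0,0.25,0,0,0]]]' 30 >/dev/null
python3 -m pendant '[[[0.6,0,0,0,0,0,0],[0.6,0,0,0,0,0,0]]]' 30
python3 -m pendant '[[[-0.3,0,0,0,0,0,0],[-0.3,0,0,0,0,0,0],[-0.3,0,0,0,0,0,0],[-0.3,0,0,0,0,0,0],[-0.3,0,0,0,0,0,0]]]' 30
python3 -m pendant '[[[-0.3,0,0,-0.1,0,0,0],[-0.3,0,0,-0.25,0,0,0],[-0.3,0,0,-0.25,0,0,0],[-0.3,0,0,-0.25,0,0,0],[-0.3,0,0,-0.25,0,0,0]]]' 30
python3 go.py 0.577 0.046 0.17 90
```

```text
time: 25.52
position: [0.4173, -0.2074, 0.0118]
tool_rot: [-0.004, 0.705, 0.709, -0.001]
force: [1.4, 0.4, 0.1]
gripper_width: 0.0683
grasp_force: 0.0
time: 25.93
position: [0.4217, -0.2113, 0.0167]
tool_rot: [0.002, 0.706, 0.708, 0.001]
force: [0.6, 0.9, 7.0]
gripper_width: 0.0488
grasp_force: 32.2
time: 26.35
position: [0.4191, -0.2102, 0.1815]
tool_rot: [0.0, 0.706, 0.708, 0.0]
force: [2.0, -0.7, -2.2]
gripper_width: 0.0494
grasp_force: 32.0
at [ 0.4191 -0.2102  0.1815] yaw 90.14 shift [1.705 1.057 0.077] rows>= 7.4 turn [0.0001 0.     0.0004] (then shift in turned axes: [1.708 1.053 0.077] )
t 26.35 q [-0.518  -0.0946  2.0858 -0.      1.15   -0.5204] F [ 2.0241 -0.7304 -2.18  ] w 0.04939245212774424 31.968825459480286
```

```bash
python3 -m pendant '[[[-0.3,0.19,0.117,0,0,0,0],[-0.3,0.19,0.117,0,0,0,0],[-0.3,0.19,0.117,0,0,0,0],[-0.3,0.19,0.117,0,0,0,0],[-0.3,0.19,0.117,0,0,0,0]]]' 30 >/dev/null
python3 -m pendant '[[[-0.3,0.19,0.117,0,0,0,0],[-0.3,0.19,0.117,0,0,0,0],[-0.3,0.19,0.117,0,0,0,0],[-0.3,0.185,0.117,0,0,0,0],[-0.3,0,0,0.2,0,0,0]]]' 30 >/dev/null
python3 -m pendant '[[[-0.3,0,0,0.2,0,0,0],[-0.3,0,0,0.2,0,0,0],[-0.3,0,0,0.15,0,0,0],[-0.3,0,0,0.05,0,0,0],[-0.3,0,0,0,0,0,0]]]' 30 >/dev/null
python3 -m pendant '[[[-0.3,0,0,0.02,0,0,0],[-0.3,0,0,0.015,0,0,0],[-0.3,0,0,0,0,0,0],[-0.3,0,0,0,0,0,0]]]' 30
python3 -m pendant '[[[-0.3,0,0,0.012,0,0,0],[-0.3,0,0,0,0,0,0],[-0.3,0,0,0,0,0,0]]]' 30
```

```text
time: 27.93
position: [0.5781, 0.0458, 0.0557]
tool_rot: [0.001, 0.706, 0.708, 0.001]
force: [0.1, 0.1, -1.7]
gripper_width: 0.0489
grasp_force: 32.1
time: 28.18
position: [0.5772, 0.0459, 0.0528]
tool_rot: [0.0, 0.706, 0.708, 0.0]
force: [0.1, -0.2, -0.5]
gripper_width: 0.0486
grasp_force: 32.2
```

```bash
python3 -m pendant '[[[-0.3,0,0,0.006,0,0,0],[-0.3,0,0,0,0,0,0],[0.4,0,0,0,0,0,0],[0.4,0,0,0,0,0,0],[0.4,0,0,0,0,0,0]]]' 30
python3 -m pendant '[[[0.4,0,0,-0.15,0,0,0],[0.4,0,0,-0.25,0,0,0],[0.4,0,0,-0.25,0,0,0],[0.4,0,0,-0.25,0,0,0],[0.4,0,0,-0.25,0,0,0]]]' 30 >/dev/null
python3 -m pendant '[[[0.4,0,0,-0.2,0,0,0.019],[1,0,0.2,0,0,0,0.019],[1,0,0.2,0,0,0,0.019],[1,0,0,0,0,0,0.019],[1,0,0,0,0,0,0.019]]]' 20 >/dev/null
python3 -m pendant '[[[1,0,0,0,0,0,0.019],[1,0,0,0,0,0,0.019],[1,0,0,0,0,0,0.019],[1,0,0,0,0,0,0.019],[1,0,0,0,0,0,0.019]]]' >/dev/null
python3 -m pendant '[[[1,0,0,0,0,0,0.019],[1,0,0,0,0,0,0.019],[1,0,0,0,0,0,0.019],[1,0,0,0,0,0,0.008],[1,0,0,0,0,0,0]]]' >/dev/null
cat > f.py <<'E'
from tins import *
p=lids("top",.08,(.5,.63,0.,.25)); save(p,"t1.png",(120,280,200,430),3); p=lids("wrist",.08,(.5,.63,0.,.25)); save(p,"w4.png")
for d in viewer.tip_of("clamp_ball",p)[:2]: print("ball",round(d["conf"],2),np.round(d["at"]),onplane(p,d["at"],.202))
W=cloud(p); m=(W[...,2]>.195)&(W[...,2]<.22)&(W[...,0]>.64)&(W[...,0]<.74)&(abs(W[...,1]-.1)<.05); print(m.sum(),W[m].min(0),W[m].max(0))
E
python3 f.py; python3 go.py 0.692 0.100 0.2 -2.2
```

```text
time: 28.6
position: [0.5771, 0.0459, 0.0515]
tool_rot: [0.0, 0.706, 0.708, 0.0]
force: [-0.1, 0.0, -0.7]
gripper_width: 0.0601
grasp_force: 0.0
top lid [0.5799 0.1683 0.0248] mean [0.5797 0.168 ] [235. 201.] 183
top lid [0.5759 0.0451 0.0248] mean [0.576  0.0452] [275. 203.] 186
wrist lid [0.5818 0.1081 0.0251] mean [0.5832 0.1074] [204. 238.] 1966
wrist lid [0.5821 0.1701 0.0252] mean [0.5838 0.1691] [140. 239.] 1998
wrist lid [0.5781 0.0471 0.0251] mean [0.5794 0.0469] [267. 239.] 1946
ball 0.63 [  3. 367.] [ 0.7549 -0.0116  0.202 ]
ball 0.6 [133. 156.] [0.6957 0.0996 0.202 ]
1637 [0.682  0.0878 0.1988] [0.7052 0.1108 0.2158]
at [0.6358 0.0354 0.2537] yaw -1.55 shift [ 0.363 -0.441  0.358] rows>= 2.5 turn [-0.      0.0001  0.0018] (then shift in turned axes: [ 0.358 -0.445  0.358] )
t 30.4167 q [0.0165 0.1798 1.6643 0.     1.2979 1.6144] F [-0.2834 -0.2985  0.3066] w 0.0854933027506698 0.0
```

View pics/w4.png

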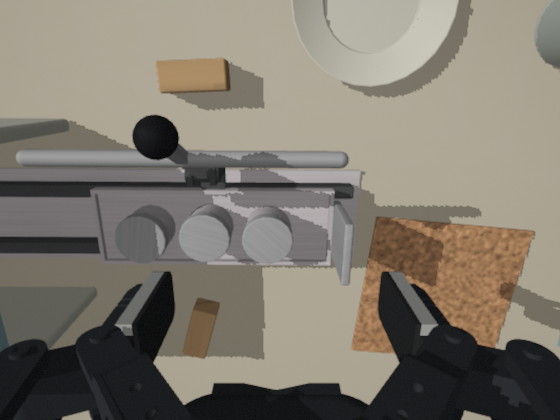

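All three tins stand in the tray (px columns 140, 205 and 267, row 236), and the knob is at (137,156). I'll grip the knob and swing the clamp shut along its arc.

```bash
python3 -m pendant '[[[1,0.19,-0.2,0,0,0,0.002],[1,0.18,-0.2,0,0,0,0],[1,0.004,-0.037,0.2,0,0,0],[1,0,0,0.2,0,0,0],[1,0,0,0.055,0,0,0]]]' 20 >/dev/null
python3 -m pendant '[[[1,0,0,0,0,0,0],[1,0,0,0,0,0,0]]]' 20
python3 -m pendant '[[[-0.6,0,0,0,0,0,0],[-0.6,0,0,0,0,0,0],[-0.6,0,0,0,0,0,0],[-1,0,0,0,0,0,0],[-1,0,0,0,0,0,0]]]' 20
python3 -m pendant '[[[-1,0,0,0,0,0,0],[-1,0,0,0,0,0,0],[-1,0,0,0,0,0,0]]]' 20
```

```text
time: 31.0
position: [0.6938, 0.0986, 0.1854]
tool_rot: [0.0, 1.0, -0.021, -0.001]
force: [-0.4, -0.7, 0.6]
gripper_width: 0.0851
grasp_force: 0.0
time: 31.42
position: [0.6947, 0.0987, 0.1869]
tool_rot: [-0.0, 1.0, -0.021, 0.001]
force: [0.3, 0.1, -0.5]
gripper_width: 0.0254
grasp_force: 0.0
time: 31.67
position: [0.6947, 0.0989, 0.1869]
tool_rot: [-0.0, 1.0, -0.021, 0.001]
force: [-0.7, -0.7, 5.0]
gripper_width: 0.0223
grasp_force: 19.6
```

```bash
python3 -m pendant '[[[-1,-0.156,0,-0.045,0,0,0],[-1,-0.162,0,-0.014,0,0,0],[-1,-0.161,0,0.018,0,0,0],[-1,-0.155,0,0.048,0,0,0],[-1,-0.142,0,0.078,0,0,0]]]' 20
python3 -m pendant '[[[-1,-0.125,0,0.104,0,0,0],[-1,-0.102,0,0.126,0,0,0],[-1,-0.076,0,0.143,0,0,0],[-1,-0.047,0,0.155,0,0,0],[-1,-0.01,0,0.08,0,0,0]]]' 20
python3 -m pendant '[[[-1,-0.003,0,0.03,0,0,0],[-1,-0.002,0,0.02,0,0,0],[-1,0,0,0.01,0,0,0],[-1,0,0,0,0,0,0],[-1,0,0,0,0,0,0]]]' 20
```

```text
time: 32.08
position: [0.5777, 0.1032, 0.1742]
tool_rot: [0.0, 1.0, -0.021, 0.001]
force: [2.1, -2.4, -2.5]
gripper_width: 0.0223
grasp_force: 20.4
time: 32.5
position: [0.5209, 0.1051, 0.0786]
tool_rot: [0.001, 1.0, -0.02, -0.002]
force: [-1.1, -3.1, -1.8]
gripper_width: 0.0227
grasp_force: 20.6
time: 32.92
position: [0.5208, 0.1052, 0.0719]
tool_rot: [0.001, 1.0, -0.021, -0.003]
force: [-6.7, -4.2, -1.9]
gripper_width: 0.0225
grasp_force: 20.6
```

```bash
python3 -m pendant '[[[-1,0.01,0,0.013,0,0,0],[-1,0,0,0,0,0,0],[-1,0,0,0,0,0,0]]]' 20
python3 -m pendant '[[[0.2,0,0,0,0,0,0],[0.6,0,0,0,0,0,0],[0.6,0,0,0,0,0,0],[0.6,0,0,0,0,0,0]]]' 20
python3 -m pendant '[[[1,-0.02,0,-0.2,0,0,0],[1,0,0,-0.25,0,0,0],[1,0,0,-0.25,0,0,0],[1,0,0,-0.25,0,0,0],[1,0,0,0,0,0,0]]]' 20
cat > g.py <<'E'
from h import *
np.set_printoptions(precision=4,suppress=True)
p=shot("wrist"); save(p,"w5.png"); W=cloud(p); X,Y,Z=W[...,0],W[...,1],W[...,2]
m=(Z>.07)&(Z<.11)&(X>.50)&(X<.535)&(Y>.08)&(Y<.125); print("ball",W[m].min(0),W[m].max(0),m.sum())
m=(Z>.105)&(Z<.114)&(X>.53)&(X<.62)&(Y<.0)&(Y>-.06); print("plate",cv2.minAreaRect(W[m][:,:2].astype(np.float32)))
E
python3 g.py; python3 go.py 0.574 -0.09 0.18 88
```

```text
time: 33.17
position: [0.5215, 0.1051, 0.0696]
tool_rot: [0.001, 1.0, -0.021, -0.004]
force: [-7.8, -3.5, -1.8]
gripper_width: 0.0223
grasp_force: 20.5
time: 33.5
position: [0.5263, 0.1064, 0.072]
tool_rot: [-0.0, 1.0, -0.021, 0.001]
force: [-0.1, -0.5, 0.4]
gripper_width: 0.068
grasp_force: 0.0
time: 33.92
position: [0.5277, 0.1072, 0.2235]
tool_rot: [-0.002, 1.0, -0.021, 0.008]
force: [1.2, 0.1, 0.8]
gripper_width: 0.0856
grasp_force: 0.0
ball [0.5106 0.0946 0.0855] [0.5348 0.1179 0.0997] 655
plate ((0.5744016170501709, -0.024101953953504562), (0.009048188105225563, 0.05910958722233772), 87.19544219970703)
at [0.5261 0.1069 0.22  ] yaw -2.36 shift [0.37  1.299 0.268] rows>= 5.1 turn [ 0.0012 -0.0019 -0.251 ] (then shift in turned axes: [-1.301  0.365  0.267] )
t 33.9667 q [0.1539 0.0014 1.9206 0.0003 1.2069 1.7658] F [ 0.0552 -0.6136 -0.0793] w 0.08541370562533285 0.0
```

View pics/w5.png

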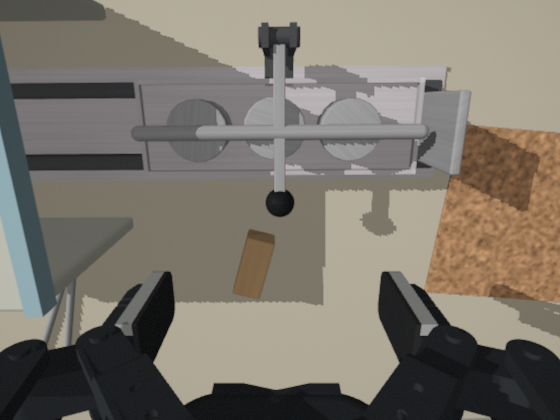

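The clamp is shut: its bar lies over all three tins, with the knob at (203,280). Next I turn the gripper, shut the fingers and go behind the push plate (125,460).

```bash
python3 -m pendant '[[[1,0,0,0,0,0,-0.019],[1,0,0,0,0,0,-0.019],[1,0,0,0,0,0,-0.019],[-1,0,0,0,0,0,-0.019],[-1,0,0,0,0,0,-0.019]]]' 60 >/dev/null
python3 -m pendant '[[[-1,0,0,0,0,0,-0.019],[-1,0,0,0,0,0,-0.019],[-1,0,0,0,0,0,-0.019],[-1,0,0,0,0,0,-0.019],[-1,0,0,0,0,0,-0.019]]]' 60 >/dev/null
python3 -m pendant '[[[-1,0,0,0,0,0,-0.019],[-1,0,0,0,0,0,-0.019],[-1,0,0,0,0,0,-0.019],[-1,0,0,0,0,0,-0.003],[-1,0,0,0,0,0,0]]]' 60 >/dev/null
python3 -m pendant '[[[-1,-0.25,0.07,0,0,0,0],[-1,-0.25,0.07,0,0,0,0],[-1,-0.25,0.07,0,0,0,0],[-1,-0.25,0.07,0,0,0,0],[-1,-0.25,0.07,0,0,0,0]]]' 60 >/dev/null
python3 -m pendant '[[[-1,0,0,0,0,0,0],[-1,0,0,0,0,0,0]]]' 60
python3 go.py 0.573 -0.07 0.072 87.8
```

```text
time: 35.8
position: [0.5666, -0.0854, 0.2128]
tool_rot: [-0.0, 0.724, 0.69, -0.0]
force: [0.4, 0.3, -1.1]
gripper_width: 0.0
grasp_force: 0.0
at [ 0.5666 -0.0854  0.2128] yaw 87.27 shift [0.104 0.039 0.939] rows>= 3.5 turn [-0.0001 -0.     -0.0015] (then shift in turned axes: [0.104 0.039 0.939] )
t 35.8 q [-0.1932  0.085   1.847   0.0002  1.2102 -0.1456] F [ 0.4433  0.312  -1.1446] w 1.0219439843631967e-05 0.0
```

```bash
python3 -m pendant '[[[-1,0,0.045,0.2,0,0,-0.0015],[-1,0,0,0.25,0,0,0],[-1,0,0,0.25,0,0,0],[-1,0,0,0.23,0,0,0],[-1,0.05,0,0,0,0,0]]]' 60
python3 -m pendant '[[[-1,0.06,0,0,0,0,0],[-1,0.06,0,0,0,0,0],[-1,0.03,0,0,0,0,0],[-1,0.02,0,0,0,0,0],[-1,0.01,0,0,0,0,0]]]' 60
python3 -m pendant '[[[-1,0.01,0,0,0,0,0],[-1,0.01,0,0,0,0,0],[-1,0.01,0,0,0,0,0]]]' 60
```

```text
time: 36.22
position: [0.5664, -0.0742, 0.0658]
tool_rot: [-0.006, 0.719, 0.695, -0.004]
force: [-2.1, 0.6, -1.1]
gripper_width: -0.0001
grasp_force: 0.0
time: 36.63
position: [0.5761, -0.0484, 0.0763]
tool_rot: [0.002, 0.718, 0.696, 0.001]
force: [-0.0, 0.0, -0.6]
gripper_width: 0.0001
grasp_force: 0.0
time: 36.88
position: [0.5747, -0.0449, 0.0743]
tool_rot: [0.0, 0.718, 0.696, 0.0]
force: [0.4, -0.5, 0.5]
gripper_width: -0.0002
grasp_force: 0.0
```

```bash
for i in 1; do :; done
python3 -m pendant '[[[-1,0.01,0,0,0,0,0],[-1,0.01,0,0,0,0,0],[-1,0.01,0,0,0,0,0],[-1,0.01,0,0,0,0,0],[-1,0,0,0,0,0,0]]]' 60
python3 -m pendant '[[[-1,0.006,0,0,0,0,0],[-1,0.006,0,0,0,0,0],[-1,0.006,0,0,0,0,0],[-1,0.006,0,0,0,0,0],[-1,0,0,0,0,0,0]]]' 60
python3 -m pendant '[[[-1,0.006,0,0,0,0,0],[-1,0.006,0,0,0,0,0],[-1,0.006,0,0,0,0,0],[-1,0.006,0,0,0,0,0],[-1,0,0,0,0,0,0]]]' 60
```

```text
time: 37.3
position: [0.5745, -0.0406, 0.0737]
tool_rot: [0.001, 0.718, 0.696, -0.001]
force: [-0.4, -7.2, -0.2]
gripper_width: -0.0001
grasp_force: 3.6
time: 37.72
position: [0.5745, -0.0403, 0.0738]
tool_rot: [0.003, 0.718, 0.696, -0.003]
force: [-1.2, -17.6, -1.0]
gripper_width: -0.0
grasp_force: 9.1
time: 38.13
position: [0.5746, -0.0389, 0.0739]
tool_rot: [0.004, 0.718, 0.696, -0.004]
force: [-1.3, -25.6, 0.4]
gripper_width: -0.0001
grasp_force: 12.8
```

```bash
python3 -m pendant '[[[-1,0.004,0,0,0,0,0],[-1,0.004,0,0,0,0,0],[-1,0,0,0,0,0,0]]]' 60
python3 - <<'E'
from h import *
np.set_printoptions(precision=3,suppress=True)
s=r.observe(); print(s["force"],s["moment"],s["position"])
p=shot("wrist"); save(p,"w6.png");
E
python3 -m pendant '[[[-1,0.004,0,0,0,0,0],[-1,0,0,0,0,0,0],[-1,0,0,0,0,0,0]]]' 60
```

```text
time: 38.38
position: [0.5747, -0.0354, 0.0738]
tool_rot: [0.002, 0.718, 0.696, -0.003]
force: [-1.2, -16.1, 0.7]
gripper_width: 0.0001
grasp_force: 8.3
[ -1.208 -16.148   0.673] [-2.314  0.161  0.035] [ 0.575 -0.035  0.074]
time: 38.68
position: [0.5747, -0.0339, 0.0738]
tool_rot: [0.002, 0.718, 0.696, -0.002]
force: [-1.4, -14.3, 0.7]
gripper_width: -0.0002
grasp_force: 7.2
```

View pics/w6.png

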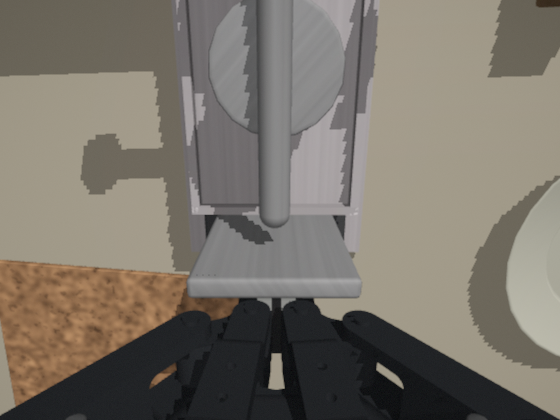

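The fingertips press squarely on the middle of the push plate (row 285), the clamp bar rests on the tins, and the carriage creeps forward. I continue in small steps.

```bash
python3 -m pendant '[[[-1,0.004,0,0,0,0,0],[-1,0.004,0,0,0,0,0],[-1,0.004,0,0,0,0,0],[-1,0.004,0,0,0,0,0]]]' 60
python3 -m pendant '[[[-1,0.004,0,0,0,0,0],[-1,0.004,0,0,0,0,0],[-1,0.004,0,0,0,0,0],[-1,0.004,0,0,0,0,0]]]' 60
python3 -m pendant '[[[-1,0.004,0,0,0,0,0],[-1,0.004,0,0,0,0,0],[-1,0.004,0,0,0,0,0],[-1,0.004,0,0,0,0,0]]]' 60
```

```text
time: 39.02
position: [0.5748, -0.0303, 0.0738]
tool_rot: [0.001, 0.718, 0.696, -0.002]
force: [-1.4, -10.6, 0.8]
gripper_width: 0.0001
grasp_force: 4.9
time: 39.35
position: [0.5749, -0.0268, 0.0737]
tool_rot: [0.001, 0.718, 0.696, -0.001]
force: [0.4, -6.1, 1.1]
gripper_width: -0.0002
grasp_force: 2.6
time: 39.68
position: [0.5751, -0.0227, 0.0737]
tool_rot: [-0.0, 0.718, 0.696, -0.0]
force: [0.4, -1.8, -0.9]
gripper_width: -0.0
grasp_force: 0.9
```

Broken free (force down to 2 N). Now a steady, slow push.

```bash
python3 -m pendant '[[[-1,0.015,0,0,0,0,0],[-1,0.025,0,0,0,0,0],[-1,0.035,0,0,0,0,0],[-1,0.04,0,0,0,0,0],[-1,0.04,0,0,0,0,0]]]' 60
python3 -m pendant '[[[-1,0.04,0,0,0,0,0],[-1,0.04,0,0,0,0,0],[-1,0.04,0,0,0,0,0],[-1,0.04,0,0,0,0,0],[-1,0.04,0,0,0,0,0]]]' 60
python3 -m pendant '[[[-1,0.04,0,0,0,0,0],[-1,0.04,0,0,0,0,0],[-1,0.04,0,0,0,0,0],[-1,0.04,0,0,0,0,0],[-1,0.04,0,0,0,0,0]]]' 60
python3 -m pendant '[[[-1,0.04,0,0,0,0,0],[-1,0.04,0,0,0,0,0],[-1,0.04,0,0,0,0,0],[-1,0.04,0,0,0,0,0],[-1,0.04,0,0,0,0,0]]]' 60
python3 -m pendant '[[[-1,0.04,0,0,0,0,0],[-1,0.035,0,0,0,0,0],[-1,0.03,0,0,0,0,0],[-1,0.02,0,0,0,0,0],[-1,0.015,0,0,0,0,0]]]' 60
```

```text
time: 40.1
position: [0.5759, 0.0015, 0.0737]
tool_rot: [-0.0, 0.718, 0.696, 0.0]
force: [0.6, -2.6, -0.7]
gripper_width: 0.0001
grasp_force: 0.9
time: 40.52
position: [0.5769, 0.0314, 0.0737]
tool_rot: [0.0, 0.718, 0.696, 0.0]
force: [-0.0, -2.0, -1.5]
gripper_width: 0.0002
grasp_force: 0.9
time: 40.93
position: [0.5778, 0.0612, 0.0738]
tool_rot: [-0.0, 0.718, 0.696, 0.0]
force: [0.6, -1.9, -1.1]
gripper_width: -0.0001
grasp_force: 0.9
time: 41.35
position: [0.5788, 0.0912, 0.0738]
tool_rot: [0.0, 0.718, 0.696, 0.0]
force: [0.8, -1.6, -1.7]
gripper_width: 0.0001
grasp_force: 0.9
time: 41.77
position: [0.5794, 0.1121, 0.0739]
tool_rot: [-0.0, 0.718, 0.696, 0.0]
force: [-0.3, -1.4, -0.6]
gripper_width: -0.0
grasp_force: 0.9
```

```bash
python3 -m pendant '[[[-1,0.02,0,0,0,0,0],[-1,0.02,0,0,0,0,0],[-1,0.02,0,0,0,0,0],[-1,0.02,0,0,0,0,0],[-1,0.02,0,0,0,0,0]]]' 60
python3 -m pendant '[[[-1,0.02,0,0,0,0,0],[-1,0.02,0,0,0,0,0],[-1,0.015,0,0,0,0,0],[-1,0.015,0,0,0,0,0],[-1,0.01,0,0,0,0,0]]]' 60
python3 -m pendant '[[[-1,0.01,0,0,0,0,0],[-1,0.01,0,0,0,0,0],[-1,0.01,0,0,0,0,0],[-1,0.01,0,0,0,0,0]]]' 60
python3 -m pendant '[[[-1,0.01,0,0,0,0,0],[-1,0.01,0,0,0,0,0],[-1,0.01,0,0,0,0,0],[-1,0.01,0,0,0,0,0]]]' 60
```

```text
time: 42.18
position: [0.5799, 0.1268, 0.0739]
tool_rot: [-0.0, 0.718, 0.696, 0.0]
force: [0.6, -2.1, 1.4]
gripper_width: 0.0002
grasp_force: 0.9
time: 42.6
position: [0.5803, 0.1389, 0.0738]
tool_rot: [-0.0, 0.718, 0.696, 0.0]
force: [-0.2, -1.4, 0.8]
gripper_width: 0.0
grasp_force: 0.8
time: 42.93
position: [0.5805, 0.1447, 0.0739]
tool_rot: [0.0, 0.718, 0.696, 0.0]
force: [0.3, -1.1, 1.2]
gripper_width: -0.0002
grasp_force: 0.8
time: 43.27
position: [0.5807, 0.1507, 0.0738]
tool_rot: [0.0, 0.718, 0.696, -0.0]
force: [-1.0, -1.9, 1.6]
gripper_width: -0.0001
grasp_force: 0.9
```

```bash
python3 -m pendant '[[[-1,0.01,0,0,0,0,0],[-1,0.01,0,0,0,0,0],[-1,0.01,0,0,0,0,0],[-1,0.01,0,0,0,0,0]]]' 60
python3 -m pendant '[[[-1,0.01,0,0,0,0,0],[-1,0.01,0,0,0,0,0],[-1,0.01,0,0,0,0,0]]]' 60
python3 -m pendant '[[[-1,0.01,0,0,0,0,0],[-1,0.01,0,0,0,0,0]]]' 60
```

```text
time: 43.6
position: [0.5809, 0.1566, 0.0738]
tool_rot: [0.0, 0.718, 0.696, -0.0]
force: [-0.7, -1.7, 2.5]
gripper_width: -0.0
grasp_force: 1.1
time: 43.85
position: [0.5809, 0.1568, 0.0739]
tool_rot: [0.002, 0.718, 0.697, -0.003]
force: [-0.7, -21.8, 6.9]
gripper_width: -0.0001
grasp_force: 11.0
time: 44.02
position: [0.5809, 0.1568, 0.0739]
tool_rot: [0.004, 0.717, 0.697, -0.005]
force: [-0.1, -31.9, 8.7]
gripper_width: 0.0002
grasp_force: 16.0
```

It is hard against the stop: 32 N with no further motion, travel about 0.197 m. I'll back off and check.

```bash
python3 -m pendant '[[[-1,0,0,0,0,0,0],[-1,-0.03,0,0,0,0,0],[-1,-0.06,0,0,0,0,0],[-1,-0.15,0,0,0,0,0],[-1,-0.2,0,0,0,0,0]]]' 60
python3 -m pendant '[[[-1,-0.1,0,-0.1,0,0,0],[-1,0,0,-0.25,0,0,0],[-1,0,0,-0.25,0,0,0],[-1,0,0,-0.2,0,0,0],[-1,0,0,0,0,0,0]]]' 60
cat > k.py <<'E'
from h import *
np.set_printoptions(precision=4,suppress=True)
p=shot("wrist"); save(p,"w7.png"); W=cloud(p); X,Y,Z=W[...,0],W[...,1],W[...,2]
m=(Z>.105)&(Z<.114)&(X>.53)&(X<.62)&(Y<.21)&(Y>.12); print("plate",m.sum(),m.sum() and cv2.minAreaRect(W[m][:,:2].astype(np.float32)))
s=r.observe(); print(s["time"],s["position"],s["force"])
E
python3 k.py
```

```text
time: 44.43
position: [0.5789, 0.0993, 0.0736]
tool_rot: [-0.001, 0.717, 0.697, 0.001]
force: [-0.1, -0.2, 0.3]
gripper_width: -0.0001
grasp_force: 0.0
time: 44.85
position: [0.5832, 0.084, 0.2019]
tool_rot: [0.004, 0.718, 0.696, 0.006]
force: [0.2, -0.2, 0.5]
gripper_width: 0.0001
grasp_force: 0.0
plate 1322 ((0.5812798738479614, 0.17220528423786163), (0.0077972812578082085, 0.059934280812740326), 88.0949935913086)
44.9 [0.5817 0.0839 0.1988] [-0.504   0.1967 -0.2457]
```

View pics/w7.png

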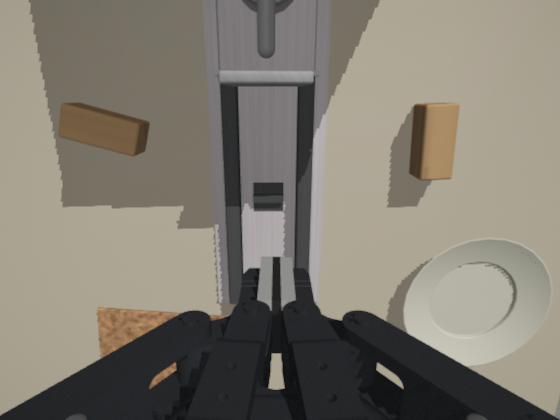

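The plate (row 78) stands at the pushed position: outer face at y = 0.168 m, no rebound, and the gripper is clear.

```bash
python3 -c "
from station import r
print(r.sign_off())"
```

```text
the job is handed in; nothing more can be done
None
```

I handed the job in without seeing a verdict: the spacer lies flat in the crate, the three tins that were out stand in the tray under the shut clamp, and the carriage has gone about 0.196 m and stands hard against its end stop.

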